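# Load the blow-off box and set its air

## Robot

A 6-joint arm with a two-finger parallel gripper is mounted at the origin on the work surface. World frame = base frame: x ahead of the robot, y to its left, z up, the work surface at z = 0. Lengths are in m, angles in degrees, forces in N, time in s.
With the tool pointing down it reaches from about 0.35 to 0.875 m from the base axis. Payload 15.5 kg.
Tool frame: the origin (TCP) lies midway between the tips of the shut fingers; the grasp point (between the pads) lies 19 mm behind it; z points along the fingers, x is the direction in which the jaws open and shut, and the axes are right-handed (so a half turn about z gives the same grasp; the last joint's range is limited). The gripper opens to 85 mm and grips with 20 to 120 N. Pads are 22 mm wide; open, the fingers measure 114 mm over their backs; the gripper's body (76 mm by 85 mm) begins 54 mm behind the grasp point. The pads swing forward as they close: fully open they stand 13 mm farther back than shut.
Start: joints at [66.95, 28.281, 77.091, -0, 74.628, -5.472], TCP at [0.189, 0.596, 0.198] pointing down, gripper open.
Joint ranges: [-166.48, 166.48], [-47.26, 123.95], [12.59, 153.08], [-70.14, 250.14], [6.76, 159.57], [-176.63, 176.63]. Speed limits (degrees/s): [108.29, 108.29, 147.25, 172.46, 172.46, 172.46].

## Interface

Orientations are given as [roll, pitch, yaw] about the fixed x, y, z axes, in that order (R = Rz(yaw) Ry(pitch) Rx(roll)).
In Python, from bench import ctrl, vision, close_job gives the robot as it stands.
- The arm moves only by the shell command python3 -m handwheel 'ROWS' [OPENING]. ROWS is JSON, a list of rows, each a list of 4 numbers: the shift along the tool's x, y, z in m, then the turn about the tool's z in degrees. In form: [[x, y, z, roll], ...]. A call has 1 to 20 rows; each row is the pose to reach, as a shift and turn from the pose commanded when the call began, along the tool's axes at that moment; what a row does not reach only later rows make up. A row lasts 1/8 s, in which the tool goes at most 62.5 mm and 10.7 degrees, less where a joint would pass 70% of its speed; a pose out of reach is approached as far as the arm can. A call with a gripper value outside its range is refused whole. OPENING is the opening, from 0 (shut) to 1 (fully open), set as the call begins (- or left out, the last holds). The fingers move at their own pace and stop on an object; the grip force is fixed at half the most. Time passes only in rows, so rows that repeat a pose let the fingers close. It gives the time, the measured TCP pose, the force and the opening at its end, in the units of the state.
- ctrl.state(): the state, without advancing time (a new reading comes with each control period).
- vision.read_camera(name): name is "side" or "top"; returns the picture (420x560x3 uint8, red, green, blue); there is no depth.
- vision.calibration(name): a dict with "fx", "fy", "cx", "cy" (pixels), "extrinsics" (4x4, takes a point from camera to world coordinates). Camera axes: x right, y up, looking along -z (the intrinsics and any distortion apply to the point x, -y, -z); pixel columns grow to the right and rows downward; lengths in m; the calibration is good to about 2 mm. A picture is of the moment at which its call begins. calibration takes no time and is no camera call.
- close_job(): hands the job in, once; it reports no verdict.
The state is a dict: "clock": time; "joints": joint angles; "qvel": joint speeds; "tau": joint torques, N m; "tool_pos": TCP position; "orientation": TCP orientation; "wrist_force": force on the tool from outside, world axes, zero at the start; "torque": the same for the moment, N m; "finger_gap": finger opening in m.
Only numpy, scipy, OpenCV 4.12 (cv2) and the standard library are available. Lean on these libraries where they do the work, as an engineer would, in place of code of your own. Each camera call takes 0.05 s, during which the arm holds its last target.

## Task

Put all the loose grinder parts from the bench on the floor of the blow-off box, then shut the lid and swing the red hook across it until it rests in its catch. Turn the black pressure knob until its white pointer is at the red mark, and only then slide the clear guard fully home over the knob. Only when the box is hooked shut and the knob is guarded, swing the yellow air lever to the green mark; leave the two marks, the hammer, spray can, screwdriver and wrench where they are.

Things in the scene. Friction and masses are not known exactly. Their poses are not given: they have to be found in the camera images.
- blow_box: fixed grey blow-off box; origin on the bench under it; +x to its hinged back, front faces the robot. Tank cavity x -84 to +94 mm, y -119 to +119 mm, walls 6 mm, rim 110 mm and inner floor 55 mm above the bench (parts are set on this floor). In front of the tank a ledge, x -125 to -90 mm, also 110 mm high; a 250 mm wide box
- lid (a joint): blue-framed clear lid, 170 x 250 x 10 mm, hinge line along box y at box x +100 mm, 110 mm above the bench. rad: 0 = shut flat on the rim, 1.57 upright, starts 1.62 to 1.8 (leaning away from the robot). Stiff hinge (0.45 Nm), stays about where it is left. A bar handle stands 37 mm off its outer face at box y -90 to -10 mm, 165 mm from the hinge line; steel catch at y +85 mm
- lid_push (a point): point on the lid's outer face (upper face when shut), 155 mm from the hinge line, 10 mm above the lid's under face, at box y +30 mm: a free spot to push the lid shut; moves with the lid
- hook (a joint): red flat swivel hook, 88 mm long, on the box's front ledge; vertical pivot at box (-105, +85) mm. rad: 0 = lies along the ledge to the box's -y (starts 0 to 0.4); grows anticlockwise seen from above; 1.57 = points to the box's +x over the shut lid, in the steel catch on the lid (25 mm high, at box x -31 mm; end stop). Stays where it is left (0.04 Nm)
- hook_peg (a point): top centre of the hook's upright red finger peg: diameter 14 mm, 26 mm tall above the hook bar, 40 mm from the pivot, its top 157 mm above the bench; moves with the hook
- panel: the fixed aluminium air control unit, a box 120 (x) x 360 (y -195 to +165) mm with a flat deck 55 mm above the bench; origin under it on the bench, its front (-x) faces the robot
- knob (a joint): black round pressure knob with white pointer line, on the deck at panel (0, +15) mm, vertical axis. rad, grows clockwise seen from above, 0 to 4.5; at 0 the pointer stands 2.356 rad anticlockwise from the panel's +x. Grip part diameter 40 mm, 65 to 95 mm above the bench, over a skirt of diameter 54 mm. Turns with 0.06 Nm and stays
- knob_top (a point): centre of the knob's top face, on its axis, 95 mm above the bench
- pointer_tip (a point): tip of the knob's white pointer, 30 mm from the knob axis
- red_mark (a point): point of the red mark (a small red tab on the dial's edge), 30 mm from the knob axis: the pointer tip belongs here, 1.6 to 2.9 rad clockwise from the pointer's place at joint 0. A stiff clamped tab: leave it where it is
- guard (a joint): clear guard with orange edges: hood 96 (x) x 72 (y) mm, top 110 mm above the bench (orange ridge to 118 mm), closed at its +y end, open at its -y end, on rails. m: slides along the panel's -y; 0 = parked beside the knob (starts 0 to 0.01), 0.105 = fully home over the knob (end stop). About 2 N to slide
- guard_end (a point): middle of the outer side of the guard's closed end wall (at its panel +y end), 95 mm above the bench; the wall reaches from 58 to 110 mm above the bench and is 96 mm wide along the panel's x; pushed towards the panel's -y here; moves with the guard
- lever (a joint): yellow air lever, flat bar 78 mm long, vertical axis at panel (+35, -115) mm; sleeve 18 mm wide, 28 to 78 mm out, 86 to 100 mm above the bench. rad, grows clockwise seen from above: 0 = shut (starts 0 to 0.2), pointing to the panel's -x turned 0.96 rad towards its -y; 1.57 = fully open. Stays where it is left (0.12 Nm)
- lever_tip (a point): end of the lever, 78 mm from its axis
- green_mark (a point): the green mark's point (a small green tab on the quadrant), 78 mm from the lever axis: the lever's end belongs over it; 0.75 to 1.25 rad from shut. A stiff clamped tab: leave it where it is
- gear: loose grinder part: steel bevel gear, disc diameter 50 mm and 12 mm thick with a hub of diameter 22 mm up to 28 mm; origin at the centre of its underside, z up. About 0.14 kg. May be absent
- bearing: loose grinder part: ball bearing lying flat, diameter 40 mm, 14 mm thick; origin under its centre. About 0.07 kg. May be absent
- flange: loose grinder part: dark steel clamping flange, diameter 44 mm and 9 mm thick, hub of diameter 24 mm up to 16 mm; origin under its centre. About 0.08 kg. May be absent
- gearhead: loose grinder part: aluminium gear head casting, 60 (x) x 50 (y) x 26 mm with a round spigot (diameter 38 mm) up to 40 mm; origin under its centre. About 0.2 kg. May be absent
- cap: loose grinder part: yellow bearing cap, diameter 48 mm and 10 mm thick with a step of diameter 34 mm up to 22 mm; origin under its centre. About 0.09 kg. May be absent
- hammer: bystander: hammer lying on the bench behind the work; leave alone
- spray_can: bystander: spray can standing left of the box, diameter 58 mm, 190 mm tall; leave alone
- screwdriver: bystander: screwdriver lying behind the control unit; leave alone
- wrench: bystander: wrench lying left in front of the box; leave alone
Things that resemble listed ones, but are neither listed nor needed, are in the scene too. What is shaped like the bearing but blue or brown is not meant.

How it is judged:
By the outcome, as a careful person would: the job done as asked, in the order asked, and still so for the second after the job is handed in, with the robot touching nothing.
Of gear, bearing, flange, gearhead, cap only 2 to 4 are there at a start; the rules pass over those that are not, and their reading is None.
At some moment in a run one of gear, bearing, flange, gearhead, cap may be knocked a few centimetres aside while the robot is not near it.
It also fails if it takes over 208 s, if anything falls off the work surface, if the arm or the gripper's body presses on something with over 40 N, if the wrist force passes 120 N, or if a joint passes its speed limit or range.

## Working session

There is one attempt and no reset: what is moved stays moved. The work goes in short steps, Python scripts to look and compute and a shell command to move; the robot and the scene stay as the last step left them, time stands still between calls to the robot, and variables do not carry over. Pictures are saved under pics/ and viewed, and the job is handed in when it is done.

```bash
ls -la; mkdir -p pics
python3 - <<'E'
from bench import ctrl, vision
import cv2
print(ctrl.state())
for n in("side","top"):
    print(n,vision.calibration(n))
    im=vision.read_camera(n); cv2.imwrite(f"pics/{n}0.png",cv2.cvtColor(im,cv2.COLOR_RGB2BGR))
E
```

```text
total 12
drwxr-xr-x  3 agent agent 4096 Dec  6 17:19 .
drwxr-xr-x 23 root  root  4096 Dec  6 17:19 ..
drwxr-xr-x  2 agent agent 4096 Dec  6 17:19 pics
{'clock': 0.0, 'joints': array([ 6.69478521e+01,  2.83140372e+01,  7.71302682e+01, -3.06519744e-04,
        7.46274106e+01, -5.47088559e+00]), 'qvel': array([ 0.05445681, -0.04762436,  0.07390205, -0.02207218, -0.02136401,
       -0.11492009]), 'tau': array([-1.16375806e-03, -8.82174182e+01, -3.83856118e+01, -1.93280821e-04,
        1.02622522e-02, -1.57284796e-05]), 'tool_pos': array([0.18860896, 0.59541627, 0.19699092]), 'orientation': array([-1.79993457e+02,  7.14175349e-02,  7.24188233e+01]), 'wrist_force': array([ 0.21559421,  0.40843707, -0.26938463]), 'torque': array([-0.00350499, -0.01365909, -0.00978184]), 'finger_gap': 0.08498758718967504}
side {'fx': 467.31643103827236, 'fy': 467.31643103827236, 'cx': 280.25373403821567, 'cy': 205.65212836075986, 'extrinsics': array([[ 0.78320065,  0.30188201, -0.543566  , -0.08476346],
       [-0.62130257,  0.41383268, -0.6653763 , -0.72398941],
       [ 0.02408024,  0.85884211,  0.51167409,  0.6996843 ],
       [ 0.        ,  0.        ,  0.        ,  1.        ]])}
top {'fx': 485.90192816175767, 'fy': 485.90192816175767, 'cx': 274.89453403036566, 'cy': 205.7678454932824, 'extrinsics': array([[-0.02659898,  0.99269924, -0.11764653,  0.40436876],
       [-0.99953099, -0.0246245 ,  0.01820526,  0.06073145],
       [ 0.01517536,  0.11807559,  0.99288865,  1.42946243],
       [ 0.        ,  0.        ,  0.        ,  1.        ]])}
```

View pics/side0.png

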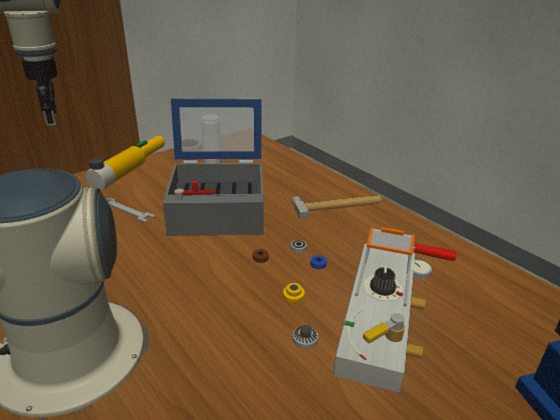

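View pics/top0.png

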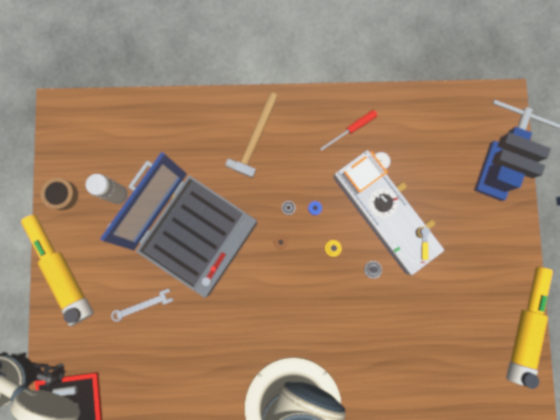

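Run:
```python
import cv2
t=cv2.imread("pics/top0.png"); s=cv2.imread("pics/side0.png")
cv2.imwrite("pics/t_box.png",cv2.resize(t[145:305,90:300],None,fx=3.7,fy=3.7,interpolation=cv2.INTER_CUBIC))
cv2.imwrite("pics/t_pan.png",cv2.resize(t[140:290,265:465],None,fx=3.9,fy=3.9,interpolation=cv2.INTER_CUBIC))
cv2.imwrite("pics/s_box.png",cv2.resize(s[90:270,150:340],None,fx=3.3,fy=3.3,interpolation=cv2.INTER_CUBIC))
cv2.imwrite("pics/s_pan.png",cv2.resize(s[220:390,270:470],None,fx=3.5,fy=3.5,interpolation=cv2.INTER_CUBIC))
```

```text
(no output)
```

View pics/t_box.png

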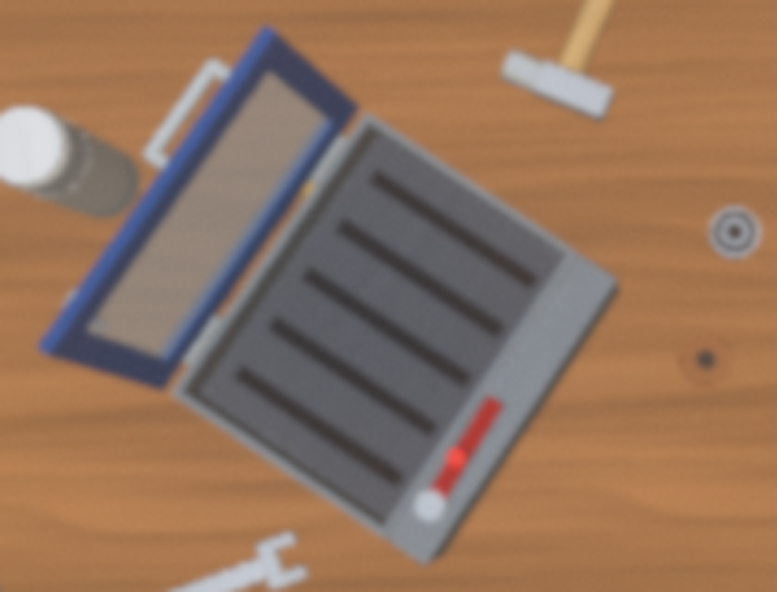

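View pics/t_pan.png

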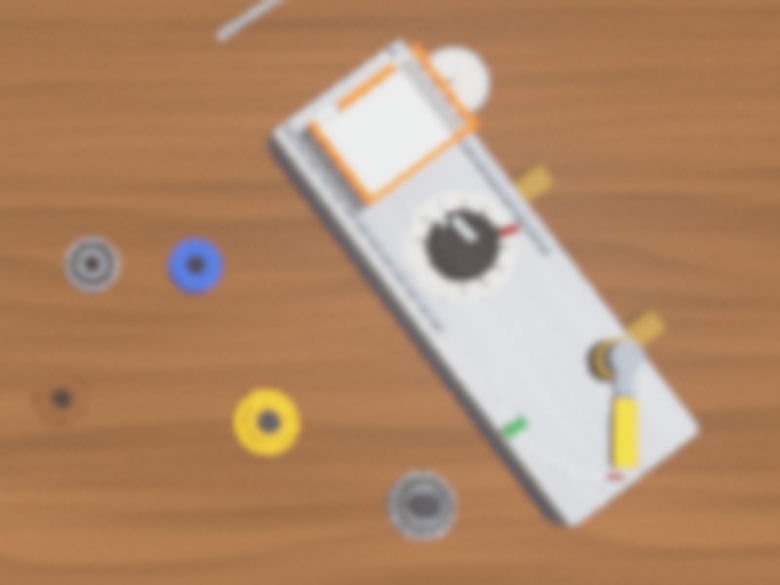

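View pics/s_box.png

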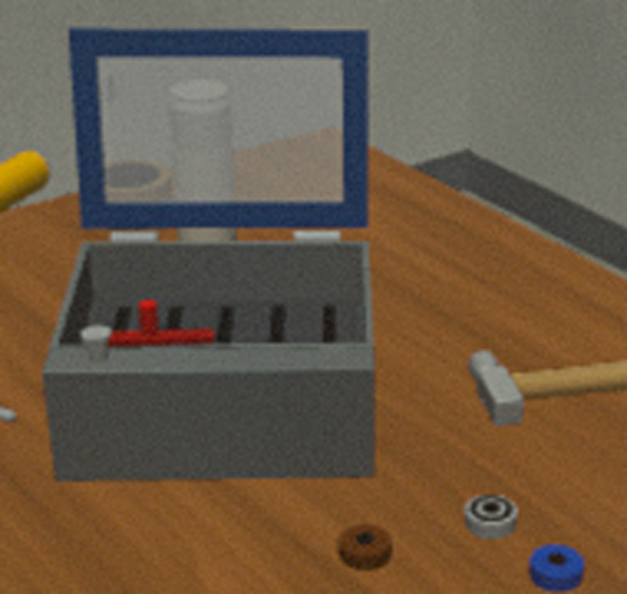

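View pics/s_pan.png

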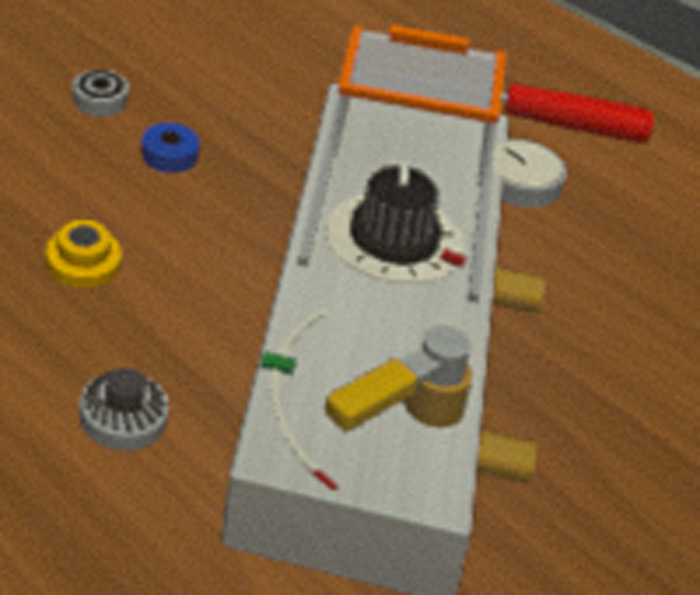

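```bash
cat > h.py <<'E'
import numpy as np, cv2, sys
from bench import ctrl, vision
K={n:vision.calibration(n) for n in("side","top")}
def ray(n,p):
    c=K[n]; E=np.array(c["extrinsics"])
    d=np.array([(p[0]-c["cx"])/c["fx"],-(p[1]-c["cy"])/c["fy"],-1.0])
    return E[:3,3],E[:3,:3]@d
def plane(n,p,z):
    o,d=ray(n,p); return o+d*(z-o[2])/d[2]
def tri(pt,ps):
    A=[];b=[]
    for n,p in(("top",pt),("side",ps)):
        o,d=ray(n,p); d=d/np.linalg.norm(d); P=np.eye(3)-np.outer(d,d); A.append(P);b.append(P@o)
    x=np.linalg.lstsq(np.vstack(A),np.hstack(b),rcond=None)[0]
    r=[np.linalg.norm(P@x-q) for P,q in zip(A,b)]
    return x,max(r)
def proj(n,X):
    c=K[n];E=np.array(c["extrinsics"]); q=E[:3,:3].T@(np.asarray(X)-E[:3,3])
    return np.array([c["cx"]+c["fx"]*q[0]/-q[2], c["cy"]+c["fy"]*(-q[1])/-q[2]])
def shift(x,y,z,yaw=None):
    s=ctrl.state(); p=s["tool_pos"]; w=s["orientation"][2]
    d=np.array([x,y,z])-p; c,sn=np.cos(np.radians(w)),np.sin(np.radians(w))
    r=[c*d[0]+sn*d[1], sn*d[0]-c*d[1], -d[2]]
    t=0 if yaw is None else -(((yaw-w)+180)%360-180)
    print("shift",np.round(r,4),"turn",round(t,1),"len",round(np.linalg.norm(d),3),"J6",round(s["joints"][5],1))
    return r,t
def pic(name,*a):
    im=cv2.cvtColor(vision.read_camera(name),cv2.COLOR_RGB2BGR); return im
E
cat > m1.py <<'E'
from h import *
tb=lambda u,v:(90+u/3.7-.5+.135,145+v/3.7-.365)
tp=lambda u,v:(265+u/3.9-.37,140+v/3.9-.37)
sb=lambda u,v:(150+u/3.3-.35,90+v/3.3-.35)
sp=lambda u,v:(270+u/3.5-.36,220+v/3.5-.36)
def pr(n,a): x,r=a; print(n,np.round(x*1000,1),"res",round(r*1000,1))
pr("gear hub",tri(tp(423,503),sp(127,383)))
pr("cap top",tri(tp(268,422),sp(84,236)))
pr("bearing",tri(tp(91,263),sp(101,84)))
C={"FR":((618,288),(375,372)),"FL":((430,563),(45,372)),"BR":((370,116),(368,243)),"BL":((180,390),(85,243))}
for k,(a,b) in C.items():
    pr("box "+k,tri(tb(*a),sb(*b))); print("   plane",np.round(plane("top",tb(*a),.11)*1000,1),np.round(plane("side",sb(*b),.11)*1000,1))
pr("pivot",tri(tb(430,503),sb(97,333))); pr("peg",tri(tb(457,455),sb(148,303)))
for k,a in {"+x+y":(400,42),"-x+y":(275,130),"-x-y":(570,525),"+x-y":(698,430)}.items():
    print("panel",k,np.round(plane("top",tp(*a),.055)*1000,1))
for k,a in {"-x-y":(232,478),"+x-y":(472,530)}.items():
    print("panel side",k,np.round(plane("side",sp(*a),.055)*1000,1))
pr("pan -x-y",tri(tp(570,525),sp(232,478)));pr("pan +x-y",tri(tp(698,430),sp(472,530)))
pr("knob",tri(tp(468,230),sp(402,182)))
print("dial centre",plane("top",tp(463,246),.056))
pr("red",tri(tp(508,230),sp(453,257)));pr("green",tri(tp(513,427),sp(277,362)))
pr("leverpivot",tri(tp(627,355),sp(446,338)))
pr("lidTL",tri(tb(44,350),sb(70,32))); pr("lidTR",tri(tb(265,28),sb(368,32)))
E
python3 m1.py
```

```text
gear hub [ 381.8 -243.4   21. ] res 0.1
cap top [ 444.4 -131.2   19.1] res 0.2
bearing [567.5  -3.4  11. ] res 0.2
box FR [518.5  86.  106.7] res 2.5
   plane [516.2  87.4 110. ] [517.4  80.3 110. ]
box FL [319.9 227.9 108.2] res 0.6
   plane [320.6 227.3 110. ] [318.2 225.4 110. ]
box BR [649.7 268.9 107. ] res 0.3
   plane [648.9 268.6 110. ] [646.2 263.7 110. ]
box BL [448.5 408.9 108.4] res 1.5
   plane [449.8 407.7 110. ] [445.8 406.9 110. ]
pivot [363.5 224.8 128.8] res 0.6
peg [396.9 202.6 153.7] res 0.9
panel +x+y [ 722.1 -236.1   55. ]
panel -x+y [ 658.  -140.3   55. ]
panel -x-y [ 363.8 -341.6   55. ]
panel +x-y [ 429.5 -439.1   55. ]
panel side -x-y [ 358.1 -348.1   55. ]
panel side +x-y [ 429.  -442.2   55. ]
pan -x-y [ 363.4 -343.7   47.4] res 0.1
pan +x-y [ 430.2 -440.6   52.5] res 0.9
knob [ 574.3 -269.4   89.2] res 1.9
dial centre [ 0.56822882 -0.27466986  0.056     ]
red [ 579.1 -308.3   55.5] res 0.3
green [ 435.1 -304.5   53.8] res 0.2
leverpivot [ 482.  -375.4   99.2] res 1.0
lidTL [471.2 448.4 282.5] res 0.2
lidTR [677.3 308.4 282.5] res 1.0
```

Run:
```python
from h import *
shift(.567,-.0035,.20,5); shift(.567,-.0035,.06,5)
```

```text
shift [-0.4567  0.5416 -0.0029] turn 67.4 len 0.708 J6 -5.5
shift [-0.4567  0.5416  0.1371] turn 67.4 len 0.722 J6 -5.5
```

```bash
python3 -m handwheel '[[-0.012,0.014,-0.004,4],[-0.04,0.047,-0.004,10],[-0.075,0.09,-0.004,16],[-0.11,0.13,-0.004,22],[-0.147,0.174,-0.004,28],[-0.184,0.218,-0.004,34],[-0.22,0.26,-0.004,40],[-0.257,0.304,-0.004,46],[-0.294,0.348,-0.004,52],[-0.33,0.39,-0.004,58],[-0.367,0.435,-0.004,64],[-0.4,0.475,-0.004,67.4],[-0.43,0.51,-0.004,67.4],[-0.45,0.534,-0.004,67.4],[-0.457,0.542,-0.004,67.4],[-0.457,0.542,-0.004,67.4]]' 0.7
python3 - <<'E'
from h import *
shift(.567,-.0035,.003,5); print(ctrl.state()["wrist_force"])
E
```

```text
clock: 2.1
tool_pos: [0.5671, -0.0034, 0.2013]
orientation: [-180.0, 0.0, 5.0]
wrist_force: [0.1, -0.7, -0.3]
finger_gap: 0.0596
shift [-2.000e-04  1.000e-04  1.983e-01] turn -0.0 len 0.198 J6 -11.4
[ 0.0959109  -0.7450477  -0.28068182]
```

```bash
python3 -m handwheel '[[0,0,0.02,0],[0,0,0.055,0],[0,0,0.09,0],[0,0,0.125,0],[0,0,0.155,0],[0,0,0.178,0],[0,0,0.19,0],[0,0,0.196,0],[0,0,0.197,0]]'; python3 -m handwheel '[[0,0,0,0],[0,0,0,0],[0,0,0,0],[0,0,0,0],[0,0,0,0]]' 0.2; python3 -c "
from h import *
cv2.imwrite('pics/a1.png',pic('side')[150:350,200:400].repeat(3,0).repeat(3,1))"
```

```text
clock: 3.22
tool_pos: [0.5675, -0.0033, 0.0049]
orientation: [180.0, -0.0, 5.0]
wrist_force: [-0.5, -0.0, -0.5]
finger_gap: 0.0597
clock: 3.85
tool_pos: [0.5674, -0.0036, 0.0046]
orientation: [180.0, 0.0, 5.0]
wrist_force: [0.6, 0.6, 0.2]
finger_gap: 0.0171
```

View pics/a1.png

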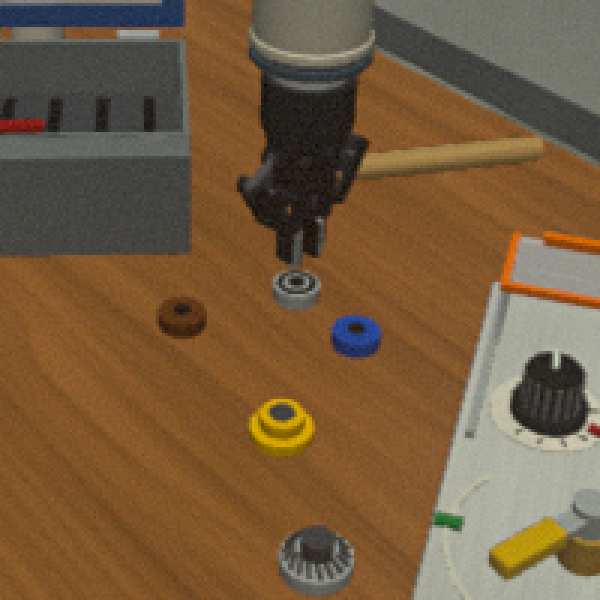

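Run:
```python
from h import *
p=ctrl.state()["tool_pos"]; print(p,proj("side",p),proj("top",p))
t=pic("top");s=pic("side");cv2.imwrite("pics/top1.png",t);cv2.imwrite("pics/side1.png",s)
a=cv2.resize(t[140:300,220:400],(540,480),interpolation=cv2.INTER_CUBIC);cv2.imwrite("pics/a2.png",a)
b=cv2.resize(s[200:280,250:350],(800,600),interpolation=cv2.INTER_CUBIC);cv2.imwrite("pics/a3.png",b)
```

```text
[ 0.56739232 -0.00353228  0.00458651] [298.48584497 245.70659584] [287.85367784 207.40228239]
```

View pics/a2.png

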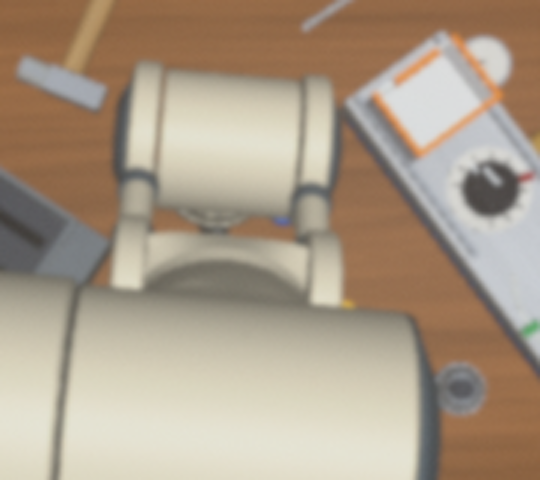

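View pics/a3.png

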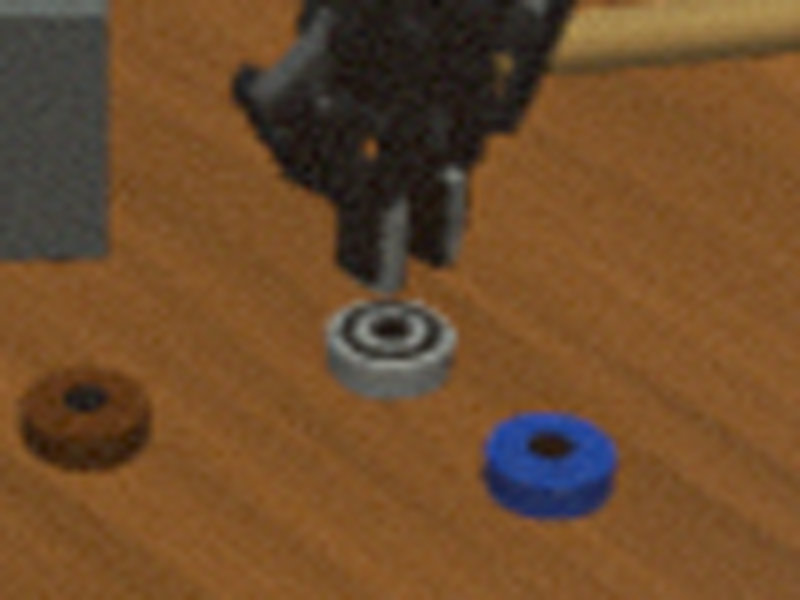

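```bash
python3 -m handwheel '[[0,0,-0.01,0],[0,0,-0.03,0],[0,0,-0.05,0],[0,0,-0.06,0],[0,0,-0.06,0],[0,0,-0.06,0]]' 0
python3 - <<'E'
from h import *
p=ctrl.state()["tool_pos"]; print(p,ctrl.state()["finger_gap"],proj("side",p),proj("top",p))
s=pic("side")
q=proj("side",p); u,v=[int(round((q[0]-230)*5)),int(round((q[1]-160)*5))]
b=cv2.resize(s[160:280,230:380],(750,600),interpolation=cv2.INTER_CUBIC);cv2.circle(b,(u,v),4,(255,0,255),1);cv2.imwrite("pics/a4.png",b)
E
```

```text
clock: 4.75
tool_pos: [0.5671, -0.0035, 0.0641]
orientation: [-180.0, 0.0, 5.0]
wrist_force: [-0.1, -0.3, 0.1]
finger_gap: -0.0001
[ 0.56705301 -0.0034862   0.06407092] -7.97092609844696e-05 [299.42596825 226.19744832] [288.7159946  205.11157322]
```

View pics/a4.png

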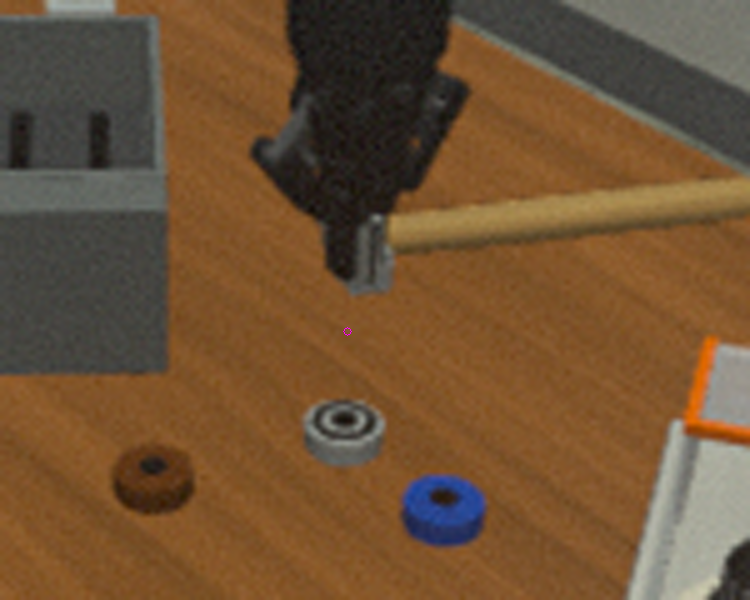

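Run:
```python
from h import *
for z in (.064,.07,.075,.08,.085,.09): print(z,plane("side",(303.6,217.6),z))
print(plane("side",(230+348/5,160+275/5),.08)) 
for z in (.0046,.01,.015,.02,.025,.03): print(z,plane("side",(300.6,236.3),z))
# brown/blue/bearing via earlier pics check known geometry: base centre?
print(proj("top",(0,0,0)),proj("side",(0,0,0)))
```

```text
0.064 [0.60171783 0.0207339  0.064     ]
0.07 [0.59523837 0.01370472 0.07      ]
0.075 [0.58983883 0.00784707 0.075     ]
0.08 [0.58443928 0.00198942 0.08      ]
0.085 [ 0.57903974 -0.00386823  0.085     ]
0.09 [ 0.57364019 -0.00972589  0.09      ]
[0.58433754 0.01722388 0.08      ]
0.0046 [0.59918419 0.02532669 0.0046    ]
0.01 [0.59387071 0.01950538 0.01      ]
0.015 [0.58895082 0.01411527 0.015     ]
0.02 [0.58403093 0.00872516 0.02      ]
0.025 [0.57911104 0.00333505 0.025     ]
0.03 [ 0.57419115 -0.00205506  0.03      ]
[292.50885526 407.05655936] [ 69.08367541 351.11009323]
```

```bash
python3 -m handwheel '[[0.004,-0.02,0,0],[0.004,-0.045,0.02,0],[0.004,-0.045,0.04,0],[0.004,-0.045,0.054,0],[0.004,-0.045,0.059,0],[0.004,-0.045,0.060,0],[0.004,-0.045,0.060,0]]';  python3 - <<'E'
from h import *
p=ctrl.state()["tool_pos"]; print(p,ctrl.state()["finger_gap"],proj("side",p),proj("top",p))
s=pic("side");t=pic("top")
q=proj("side",p); u,v=[int(round((q[0]-230)*5)),int(round((q[1]-160)*5))]
b=cv2.resize(s[160:280,230:380],(750,600),interpolation=cv2.INTER_CUBIC);cv2.circle(b,(u,v),4,(255,0,255),1);cv2.imwrite("pics/a5.png",b)
cv2.imwrite("pics/a6.png",t)
E
```

```text
clock: 5.68
tool_pos: [0.5678, 0.0415, 0.005]
orientation: [180.0, -0.0, 5.0]
wrist_force: [0.6, 1.4, -0.4]
finger_gap: -0.0001
[0.56782251 0.04151792 0.00502908] -9.046777348882048e-05 [287.44510032 237.3823136 ] [272.60394246 207.61715834]
```

View pics/a5.png

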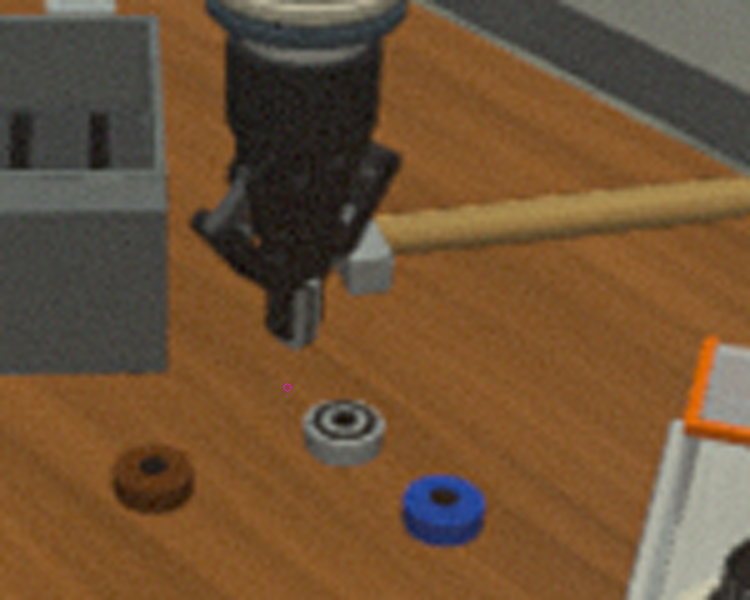

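View pics/a6.png

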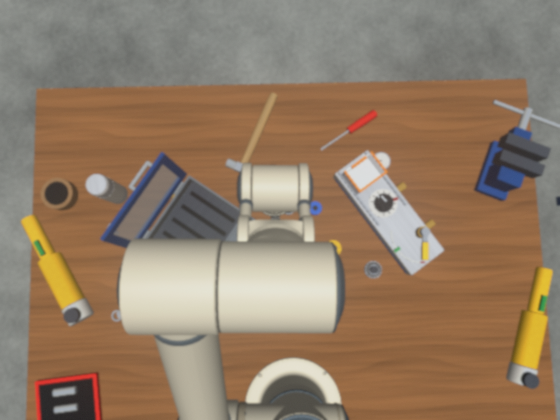

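```bash
python3 -m handwheel '[[0,0,0.003,0],[0,0,0.006,0],[0,0,0.006,0],[0,0,0.006,0]]'; python3 -m handwheel '[[0,0,0.002,0],[0,0,0.004,0],[0,0,0.006,0],[0,0,0.006,0],[0,0,0.006,0]]'
```

```text
clock: 6.28
tool_pos: [0.5675, 0.0416, -0.0014]
orientation: [-180.0, 0.0, 5.0]
wrist_force: [0.3, -0.0, 1.3]
finger_gap: -0.0002
clock: 6.9
tool_pos: [0.5675, 0.0416, -0.0074]
orientation: [180.0, -0.0, 5.0]
wrist_force: [0.6, -0.5, 0.4]
finger_gap: 0.0001
```

```bash
python3 -m handwheel '[[0,0,0.002,0],[0,0,0.004,0],[0,0,0.006,0],[0,0,0.006,0]]'; python3 -m handwheel '[[0,0,0.002,0],[0,0,0.003,0],[0,0,0.003,0]]';python3 -m handwheel '[[0,0,0.002,0],[0,0,0.003,0],[0,0,0.003,0]]'
```

```text
clock: 7.4
tool_pos: [0.5673, 0.0417, -0.0136]
orientation: [-180.0, 0.0, 5.0]
wrist_force: [0.2, 0.2, 0.6]
finger_gap: 0.0002
clock: 7.78
tool_pos: [0.5674, 0.0417, -0.0165]
orientation: [-180.0, 0.0, 5.0]
wrist_force: [0.1, 0.6, 0.1]
finger_gap: -0.0001
clock: 8.15
tool_pos: [0.5674, 0.0417, -0.0195]
orientation: [-180.0, 0.0, 5.0]
wrist_force: [-0.8, 0.8, 0.3]
finger_gap: -0.0001
```

```bash
python3 -m handwheel '[[0,0,0.001,0],[0,0,0.002,0],[0,0,0.002,0]]'; python3 -m handwheel '[[0,0,0.001,0],[0,0,0.002,0],[0,0,0.002,0]]'
python3 - <<'E'
from h import *
p=ctrl.state()["tool_pos"]; print(p,proj("side",p),ctrl.state()["joints"])
s=pic("side")
b=cv2.resize(s[160:280,230:380],(750,600),interpolation=cv2.INTER_CUBIC);cv2.imwrite("pics/a7.png",b)
E
```

```text
clock: 8.52
tool_pos: [0.5674, 0.0416, -0.0215]
orientation: [-180.0, 0.0, 5.0]
wrist_force: [-0.5, 1.1, -0.1]
finger_gap: 0.0004
clock: 8.9
tool_pos: [0.5674, 0.0417, -0.0235]
orientation: [-180.0, 0.0, 5.0]
wrist_force: [-0.7, 0.1, -0.0]
finger_gap: -0.0
[ 0.56743303  0.04165205 -0.02348547] [286.95366842 246.30814526] [-1.81450655e+00  4.09227863e+01  9.62350932e+01 -3.95870711e-04
  4.28476656e+01 -6.83550867e+00]
```

View pics/a7.png

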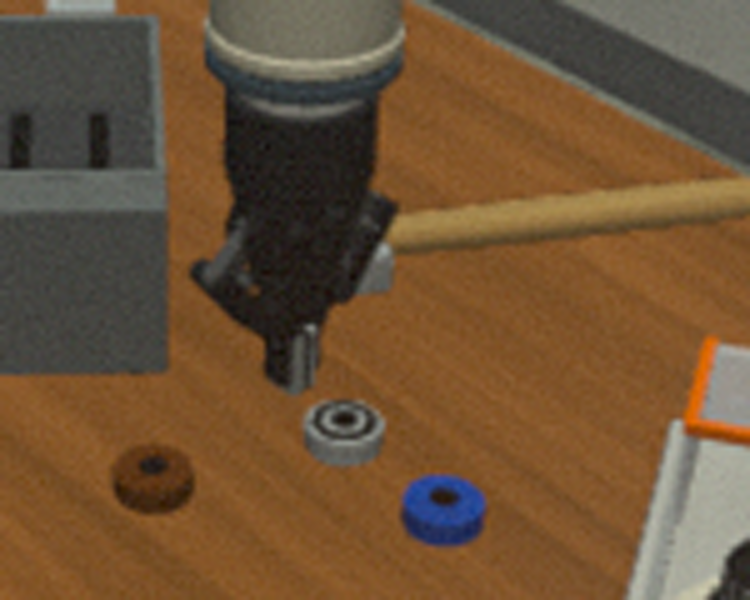

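```bash
for i in 1; do python3 -m handwheel '[[0,0,0.001,0],[0,0,0.001,0],[0,0,0.001,0]]'; python3 -m handwheel '[[0,0,0.001,0],[0,0,0.001,0],[0,0,0.001,0]]'; python3 -m handwheel '[[0,0,0.001,0],[0,0,0.001,0],[0,0,0.001,0]]'; done
```

```text
clock: 9.32
tool_pos: [0.5675, 0.0417, -0.0244]
orientation: [180.0, -0.0, 5.0]
wrist_force: [-0.9, 0.0, -0.3]
finger_gap: 0.0003
clock: 9.7
tool_pos: [0.5674, 0.0416, -0.0254]
orientation: [-180.0, 0.0, 5.0]
wrist_force: [0.0, 0.7, 0.8]
finger_gap: -0.0002
clock: 10.07
tool_pos: [0.5674, 0.0417, -0.0265]
orientation: [-180.0, 0.0, 5.0]
wrist_force: [0.2, 0.3, -0.1]
finger_gap: -0.0
```

```bash
python3 -m handwheel '[[0,0,0.001,0],[0,0,0.001,0],[0,0,0.001,0]]'; python3 -m handwheel '[[0,0,0.001,0],[0,0,0.001,0],[0,0,0.001,0]]'; python3 -m handwheel '[[0,0,0.001,0],[0,0,0.001,0],[0,0,0.001,0]]'
```

```text
clock: 10.45
tool_pos: [0.5675, 0.0417, -0.0274]
orientation: [180.0, -0.0, 5.0]
wrist_force: [-0.7, -0.7, 0.6]
finger_gap: 0.0002
clock: 10.82
tool_pos: [0.5675, 0.0416, -0.0284]
orientation: [180.0, 0.0, 5.0]
wrist_force: [0.3, 0.3, 0.0]
finger_gap: 0.0002
clock: 11.2
tool_pos: [0.5675, 0.0416, -0.0294]
orientation: [180.0, 0.0, 5.0]
wrist_force: [0.3, 0.3, -0.4]
finger_gap: 0.0002
```

```bash
python3 - <<'E'
from h import *
s=pic("side")
b=cv2.resize(s[200:260,250:325],(750,600),interpolation=cv2.INTER_CUBIC);cv2.imwrite("pics/a8.png",b)
for z in (0,.005,.01,.03): print(z,(proj("side",(.5675,.0416,z))-[250,200])*10)
E
python3 -m handwheel '[[0,0,0.001,0],[0,0,0.001,0],[0,0,0.001,0]]'; python3 -m handwheel '[[0,0,0.001,0],[0,0,0.001,0],[0,0,0.001,0]]'
```

```text
0 [372.68251314 389.94662771]
0.005 [373.2910983  374.18933463]
0.01 [373.9022425  358.36578344]
0.03 [376.37273536 294.40056827]
clock: 11.62
tool_pos: [0.5674, 0.0416, -0.0305]
orientation: [180.0, 0.0, 5.0]
wrist_force: [-0.2, 0.6, -0.3]
finger_gap: -0.0
clock: 12.0
tool_pos: [0.5675, 0.0417, -0.0314]
orientation: [180.0, 0.0, 5.0]
wrist_force: [-0.9, -0.1, -0.0]
finger_gap: -0.0
```

View pics/a8.png

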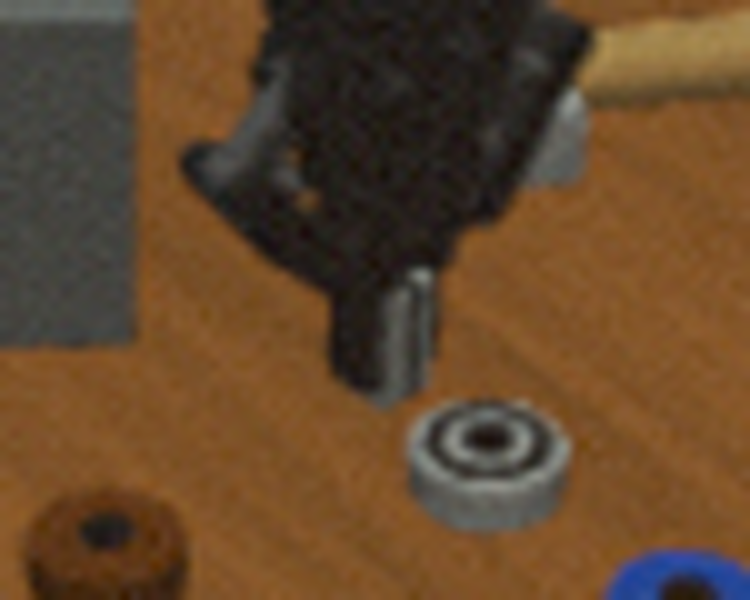

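```bash
python3 -m handwheel '[[0,0,0.001,0],[0,0,0.001,0],[0,0,0.001,0]]'; python3 -m handwheel '[[0,0,0.001,0],[0,0,0.001,0],[0,0,0.001,0]]';python3 -m handwheel '[[0,0,0.001,0],[0,0,0.001,0],[0,0,0.001,0]]'
```

```text
clock: 12.38
tool_pos: [0.5675, 0.0417, -0.0324]
orientation: [-180.0, -0.0, 5.0]
wrist_force: [-0.4, 0.0, 0.4]
finger_gap: -0.0002
clock: 12.75
tool_pos: [0.5674, 0.0416, -0.0334]
orientation: [-180.0, 0.0, 5.0]
wrist_force: [-0.5, 0.1, 1.0]
finger_gap: 0.0002
clock: 13.12
tool_pos: [0.5676, 0.0416, -0.0337]
orientation: [180.0, -0.0, 5.0]
wrist_force: [-4.1, 0.2, 15.0]
finger_gap: 0.0001
```

```bash
sed -i 's/d=np.array(\[x,y,z\])-p;/d=np.array([x,y,z-.0335])-p;/' h.py; python3 -m handwheel '[[0,0,-0.01,0],[0,0,-0.04,0],[0,0,-0.055,0],[0,0,-0.06,0],[0,0,-0.06,0],[0,0,-0.06,0]]' 0.7;python3 - <<'E'
from h import *
shift(.567,-.0035,.0015,5)
E
```

```text
clock: 13.88
tool_pos: [0.567, 0.0416, 0.0248]
orientation: [-180.0, 0.1, 5.0]
wrist_force: [0.4, 0.1, 1.0]
finger_gap: 0.0596
shift [-0.004   0.045   0.0568] turn 0.0 len 0.073 J6 -6.8
```

```bash
python3 -m handwheel '[[-0.001,0.015,0,0],[-0.003,0.035,0,0],[-0.004,0.044,0,0],[-0.004,0.045,0.003,0],[-0.004,0.045,0.02,0],[-0.004,0.045,0.04,0],[-0.004,0.045,0.052,0],[-0.004,0.045,0.056,0],[-0.004,0.045,0.0565,0]]' 0.7;python3 -m handwheel '[[0,0,0,0],[0,0,0,0],[0,0,0,0],[0,0,0,0]]' 0.2;  python3 - <<'E'
from h import *
s=pic("side")
b=cv2.resize(s[160:280,230:380],(750,600),interpolation=cv2.INTER_CUBIC);cv2.imwrite("pics/a9.png",b)
E
```

```text
clock: 15.0
tool_pos: [0.5674, -0.0034, -0.031]
orientation: [-180.0, 0.0, 5.0]
wrist_force: [0.5, -0.8, -0.5]
finger_gap: 0.0597
clock: 15.5
tool_pos: [0.5678, -0.0035, -0.03]
orientation: [180.0, -0.1, 5.0]
wrist_force: [-1.9, 1.0, 8.7]
finger_gap: 0.0378
```

View pics/a9.png

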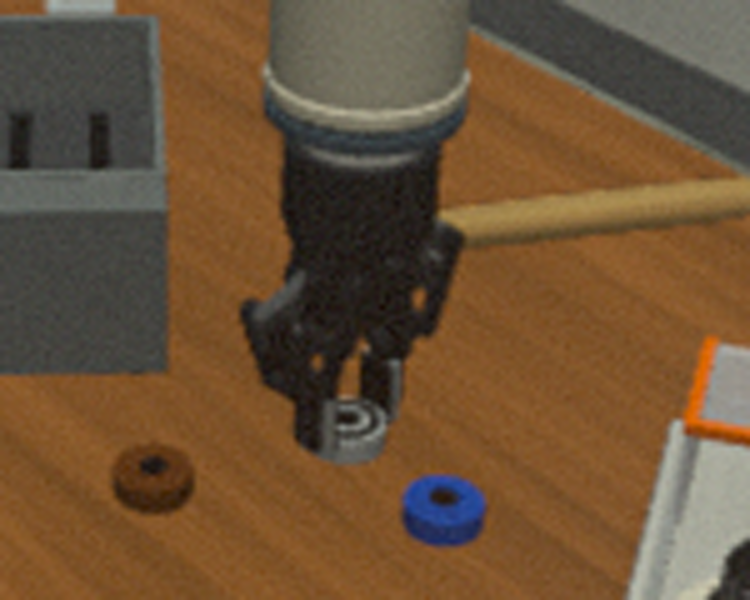

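```bash
python3 -m handwheel '[[0,0,-0.01,0],[0,0,-0.04,0],[0,0,-0.09,0],[0,0,-0.14,0],[0,0,-0.17,0],[0,0,-0.18,0],[0,0,-0.18,0]]'
python3 - <<'E'
from h import *
shift(.5535,.224,.18,54.3);shift(.5535,.224,.0585,54.3)
E
```

```text
clock: 16.42
tool_pos: [0.5674, -0.0035, 0.1493]
orientation: [180.0, -0.0, 5.0]
wrist_force: [-0.4, 0.0, -1.1]
finger_gap: 0.037
shift [ 0.006  -0.2279  0.0028] turn -49.3 len 0.228 J6 -11.4
shift [ 0.006  -0.2279  0.1243] turn -49.3 len 0.26 J6 -11.4
```

```bash
python3 -m handwheel '[[0,-0.015,0,-6],[0.001,-0.05,0,-14],[0.002,-0.09,0,-22],[0.003,-0.13,0,-30],[0.004,-0.17,0,-38],[0.005,-0.205,0,-45],[0.006,-0.224,0,-49.3],[0.006,-0.228,0.003,-49.3],[0.006,-0.228,0.02,-49.3],[0.006,-0.228,0.06,-49.3],[0.006,-0.228,0.1,-49.3],[0.006,-0.228,0.117,-49.3],[0.006,-0.228,0.123,-49.3],[0.006,-0.228,0.124,-49.3],[0.006,-0.228,0.124,-49.3]]'
python3 - <<'E'
from h import *
s=pic("side")
b=cv2.resize(s[100:260,140:340],(750,600),interpolation=cv2.INTER_CUBIC);cv2.imwrite("pics/a10.png",b)
E
```

```text
clock: 18.3
tool_pos: [0.5542, 0.2243, 0.0261]
orientation: [179.9, -0.1, 54.3]
wrist_force: [-0.3, -0.3, -1.0]
finger_gap: 0.0374
```

View pics/a10.png

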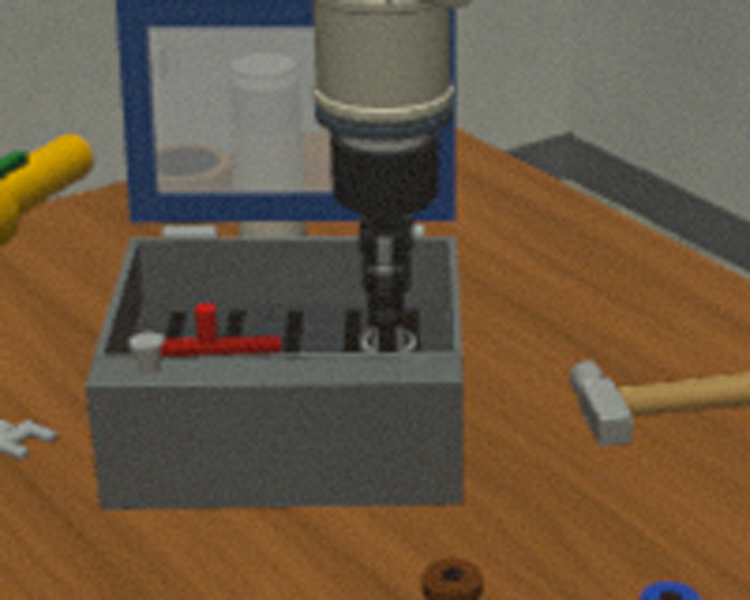

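```bash
python3 -m handwheel '[[0,0,0.0015,0],[0,0,0.0015,0]]';python3 -m handwheel '[[0,0,0.0015,0],[0,0,0.0015,0],[0,0,0.0015,0]]' 0.65;python3 -m handwheel '[[0,0,-0.02,0],[0,0,-0.06,0],[0,0,-0.1,0],[0,0,-0.12,0],[0,0,-0.125,0],[0,0,-0.125,0]]'
python3 - <<'E'
from h import *
t=pic("top");s=pic("side")
b=cv2.resize(s[100:260,140:340],(750,600),interpolation=cv2.INTER_CUBIC);cv2.imwrite("pics/a11.png",b)
shift(.4445,-.131,.18,-10);shift(.4445,-.131,.012,-10)
E
```

```text
clock: 18.6
tool_pos: [0.5541, 0.2243, 0.025]
orientation: [179.9, -0.1, 54.3]
wrist_force: [-2.9, -1.5, 15.7]
finger_gap: 0.0372
clock: 18.98
tool_pos: [0.5535, 0.2241, 0.0221]
orientation: [-180.0, 0.0, 54.3]
wrist_force: [-0.4, -0.3, 0.3]
finger_gap: 0.0556
clock: 19.73
tool_pos: [0.5532, 0.224, 0.1466]
orientation: [-180.0, 0.0, 54.3]
wrist_force: [-0.3, 0.2, -1.0]
finger_gap: 0.0556
shift [-0.3515  0.119  -0.0006] turn 64.3 len 0.371 J6 -38.0
shift [-0.3515  0.119   0.1674] turn 64.3 len 0.407 J6 -38.0
```

View pics/a11.png

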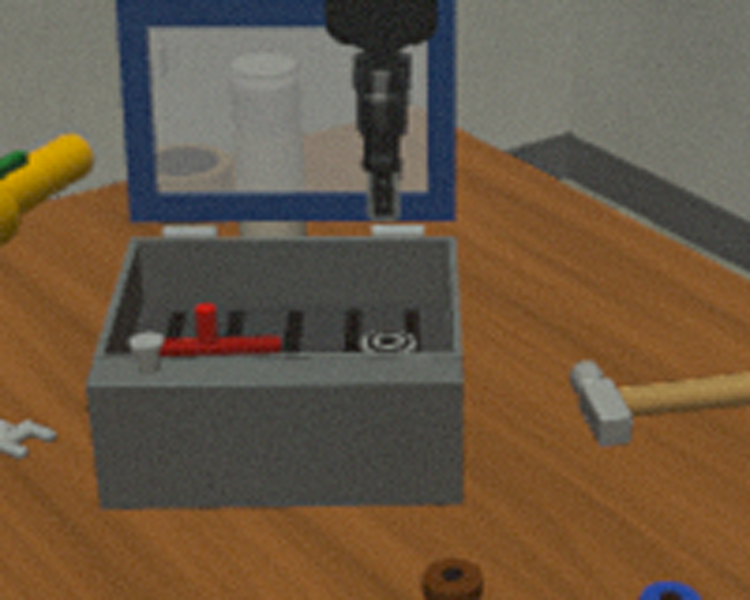

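```bash
python3 -m handwheel '[[-0.015,0.005,0,6],[-0.055,0.018,0,15],[-0.11,0.037,0,25],[-0.165,0.056,0,35],[-0.22,0.074,0,45],[-0.275,0.093,0,55],[-0.32,0.108,0,62],[-0.345,0.117,0,64.3],[-0.351,0.119,0.003,64.3],[-0.3515,0.119,0.03,64.3],[-0.3515,0.119,0.08,64.3],[-0.3515,0.119,0.125,64.3],[-0.3515,0.119,0.155,64.3],[-0.3515,0.119,0.166,64.3],[-0.3515,0.119,0.168,64.3],[-0.3515,0.119,0.168,64.3]]' 0.65;python3 -m handwheel '[[0,0,0,0],[0,0,0,0],[0,0,0,0],[0,0,0,0]]' 0.2;  python3 - <<'E'
from h import *
s=pic("side")
b=cv2.resize(s[210:330,210:360],(750,600),interpolation=cv2.INTER_CUBIC);cv2.imwrite("pics/a12.png",b)
E
```

```text
clock: 21.82
tool_pos: [0.4456, -0.1308, -0.0202]
orientation: [180.0, -0.1, -10.0]
wrist_force: [1.1, 0.7, -0.5]
finger_gap: 0.0555
clock: 22.32
tool_pos: [0.4457, -0.131, -0.0198]
orientation: [180.0, -0.1, -10.0]
wrist_force: [-1.5, 1.9, 17.9]
finger_gap: 0.0312
```

View pics/a12.png

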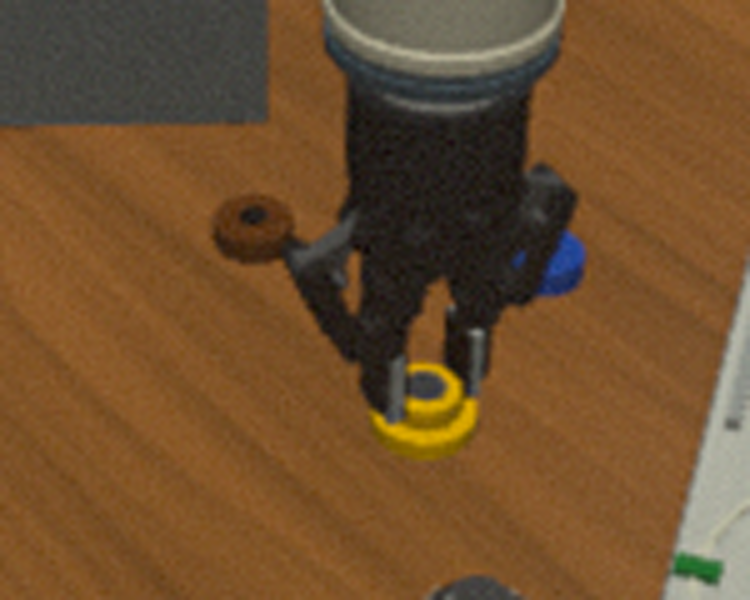

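```bash
python3 -m handwheel '[[0,0,-0.01,0],[0,0,-0.04,0],[0,0,-0.09,0],[0,0,-0.14,0],[0,0,-0.165,0],[0,0,-0.172,0],[0,0,-0.172,0]]'
python3 - <<'E'
from h import *
shift(.497,.265,.185,54.3);shift(.497,.265,.0695,54.3)
print(ctrl.state()["finger_gap"])
s=pic("side")
b=cv2.resize(s[150:330,200:400],(667,600),interpolation=cv2.INTER_CUBIC);cv2.imwrite("pics/a13.png",b)
E
```

```text
clock: 23.25
tool_pos: [0.4449, -0.1308, 0.1509]
orientation: [180.0, -0.0, -10.0]
wrist_force: [0.0, 0.4, -0.7]
finger_gap: 0.0308
shift [-0.0173 -0.3988 -0.0006] turn -64.3 len 0.399 J6 -13.8
shift [-0.0173 -0.3988  0.1149] turn -64.3 len 0.415 J6 -13.8
0.030773872938426036
```

View pics/a13.png

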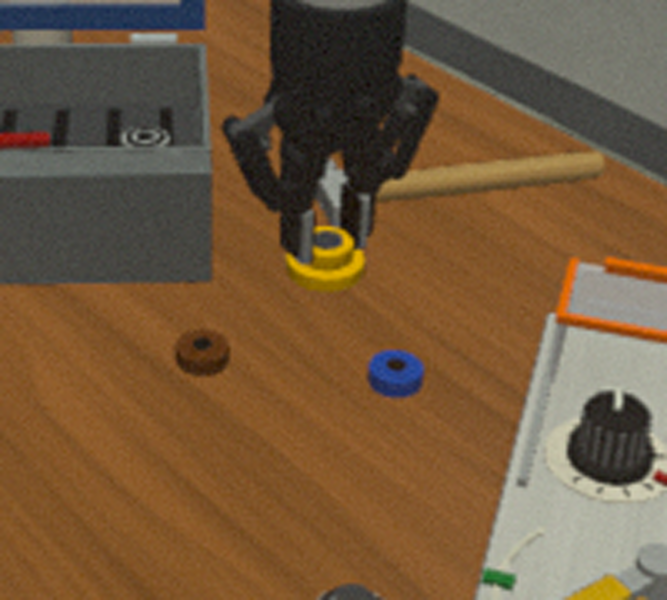

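```bash
python3 -m handwheel '[[-0.001,-0.015,0,-5],[-0.003,-0.055,0,-13],[-0.005,-0.11,0,-22],[-0.007,-0.165,0,-31],[-0.01,-0.22,0,-40],[-0.012,-0.275,0,-49],[-0.015,-0.33,0,-57],[-0.016,-0.375,0,-63],[-0.017,-0.395,0,-64.3],[-0.0173,-0.399,0.005,-64.3],[-0.0173,-0.399,0.03,-64.3],[-0.0173,-0.399,0.07,-64.3],[-0.0173,-0.399,0.1,-64.3],[-0.0173,-0.399,0.113,-64.3],[-0.0173,-0.399,0.115,-64.3],[-0.0173,-0.399,0.115,-64.3]]';python3 -m handwheel '[[0,0,0.001,0],[0,0,0.0015,0]]'
```

```text
clock: 25.3
tool_pos: [0.4975, 0.2648, 0.0364]
orientation: [180.0, -0.0, 54.3]
wrist_force: [0.3, 0.0, -0.4]
finger_gap: 0.031
clock: 25.55
tool_pos: [0.4976, 0.2652, 0.0353]
orientation: [180.0, -0.1, 54.3]
wrist_force: [-2.0, -2.8, 14.9]
finger_gap: 0.0307
```

Touching the floor; release and go for the gear.

```bash
python3 -m handwheel '[[0,0,0,0],[0,0,0,0],[0,0,0,0]]' 0.62;python3 -m handwheel '[[0,0,-0.02,0],[0,0,-0.06,0],[0,0,-0.1,0],[0,0,-0.115,0],[0,0,-0.12,0],[0,0,-0.12,0]]'
python3 - <<'E'
from h import *
t=pic("top");s=pic("side")
a=s[100:260,140:300]; b=s[280:360,270:350]; 
cv2.imwrite("pics/a14.png",np.hstack([cv2.resize(a,(400,400)),cv2.resize(b,(400,400))]))
shift(.382,-.2435,.185,0);shift(.382,-.2435,.0135,0)
E
```

```text
clock: 25.92
tool_pos: [0.4972, 0.2652, 0.0346]
orientation: [180.0, -0.0, 54.3]
wrist_force: [1.1, -0.6, 0.0]
finger_gap: 0.0527
clock: 26.68
tool_pos: [0.4968, 0.265, 0.1538]
orientation: [-180.0, 0.1, 54.3]
wrist_force: [-0.4, 0.2, -0.4]
finger_gap: 0.053
shift [-0.4798  0.2034  0.0019] turn 54.3 len 0.521 J6 -32.3
shift [-0.4798  0.2034  0.1734] turn 54.3 len 0.549 J6 -32.3
```

View pics/a14.png

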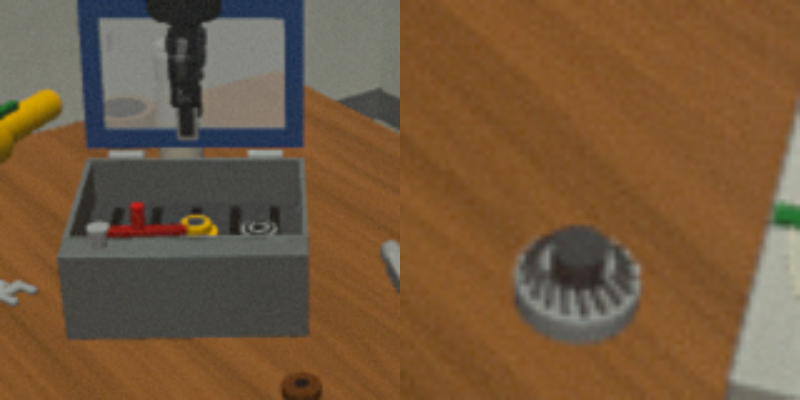

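```bash
python3 -m handwheel '[[-0.015,0.006,0,5],[-0.05,0.021,0,12],[-0.105,0.045,0,19],[-0.16,0.068,0,26],[-0.215,0.091,0,33],[-0.27,0.114,0,40],[-0.325,0.138,0,46],[-0.38,0.161,0,51],[-0.43,0.182,0,54.3],[-0.465,0.197,0,54.3],[-0.478,0.203,0.003,54.3],[-0.48,0.2035,0.03,54.3],[-0.48,0.2035,0.08,54.3],[-0.48,0.2035,0.12,54.3],[-0.48,0.2035,0.15,54.3],[-0.48,0.2035,0.165,54.3],[-0.48,0.2035,0.17,54.3],[-0.48,0.2035,0.17,54.3]]' 0.62;python3 - <<'E'
from h import *
s=pic("side")
b=cv2.resize(s[250:370,250:400],(750,600),interpolation=cv2.INTER_CUBIC);cv2.imwrite("pics/a15.png",b)
E
```

```text
clock: 29.02
tool_pos: [0.3825, -0.243, -0.0155]
orientation: [-180.0, 0.0, 0.0]
wrist_force: [0.7, -0.7, 0.5]
finger_gap: 0.0532
```

View pics/a15.png

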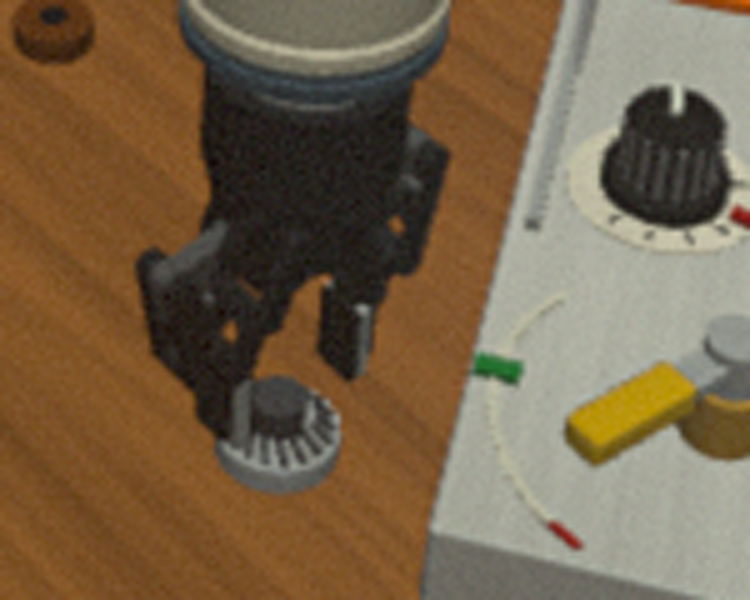

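```bash
python3 -m handwheel '[[-0.003,0,0,0],[-0.007,0,0,0],[-0.007,0,0,0]]'; python3 -m handwheel '[[0,0,0,0],[0,0,0,0],[0,0,0,0],[0,0,0,0],[0,0,0,0]]' 0.1; python3 -m handwheel '[[0,0,-0.01,0],[0,0,-0.04,0],[0,0,-0.09,0],[0,0,-0.14,0],[0,0,-0.17,0],[0,0,-0.178,0],[0,0,-0.178,0]]'
python3 - <<'E'
from h import *
shift(.440,.307,.195,54.3);shift(.440,.307,.0745,54.3)
s=pic("side")
b=cv2.resize(s[200:350,230:420],(760,600),interpolation=cv2.INTER_CUBIC);cv2.imwrite("pics/a16.png",b)
E
```

```text
clock: 29.45
tool_pos: [0.3752, -0.2435, -0.0152]
orientation: [180.0, -0.0, 0.0]
wrist_force: [0.1, -0.1, 0.2]
finger_gap: 0.053
clock: 30.08
tool_pos: [0.3758, -0.2436, -0.0151]
orientation: [180.0, -0.0, 0.0]
wrist_force: [-1.7, 0.7, 10.7]
finger_gap: 0.0189
clock: 30.95
tool_pos: [0.3754, -0.2433, 0.1625]
orientation: [180.0, -0.0, 0.0]
wrist_force: [0.2, -0.1, -1.3]
finger_gap: 0.0185
shift [ 0.0648 -0.5503  0.001 ] turn -54.3 len 0.554 J6 -40.6
shift [ 0.0648 -0.5503  0.1215] turn -54.3 len 0.567 J6 -40.6
```

View pics/a16.png

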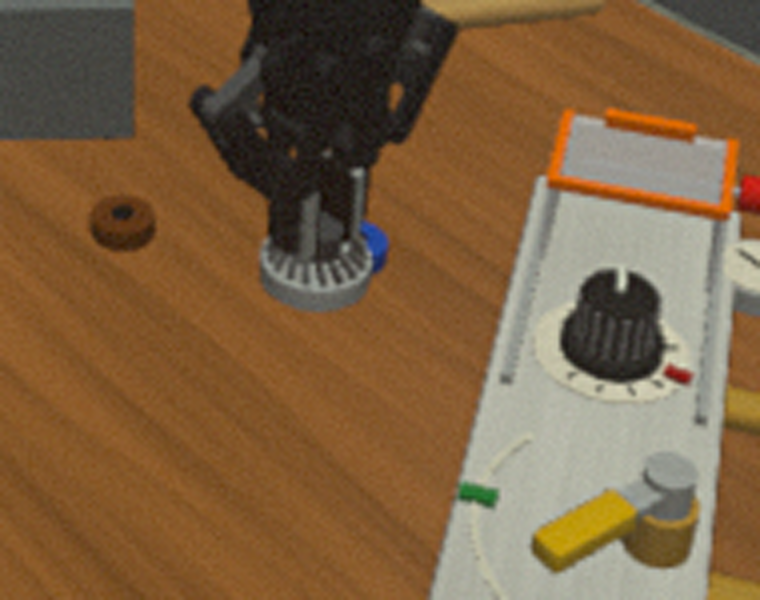

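```bash
python3 -m handwheel '[[0.002,-0.015,0,-5],[0.006,-0.05,0,-12],[0.012,-0.105,0,-19],[0.019,-0.16,0,-26],[0.025,-0.215,0,-33],[0.032,-0.27,0,-40],[0.038,-0.325,0,-46],[0.045,-0.38,0,-51],[0.051,-0.435,0,-54.3],[0.058,-0.49,0,-54.3],[0.062,-0.53,0,-54.3],[0.0645,-0.547,0,-54.3],[0.065,-0.55,0.005,-54.3],[0.065,-0.55,0.03,-54.3],[0.065,-0.55,0.07,-54.3],[0.065,-0.55,0.1,-54.3],[0.065,-0.55,0.116,-54.3],[0.065,-0.55,0.121,-54.3],[0.065,-0.55,0.121,-54.3]]';python3 -m handwheel '[[0,0,0.001,0],[0,0,0.0015,0]]'
```

```text
clock: 33.38
tool_pos: [0.4406, 0.3064, 0.042]
orientation: [180.0, -0.0, 54.3]
wrist_force: [0.3, -0.9, -1.0]
finger_gap: 0.0188
clock: 33.62
tool_pos: [0.4407, 0.3068, 0.0407]
orientation: [180.0, -0.1, 54.3]
wrist_force: [-1.1, 0.2, -1.3]
finger_gap: 0.0185
```

```bash
python3 -m handwheel '[[0,0,0.001,0],[0,0,0.0015,0]]'; python3 -m handwheel '[[0,0,0,0],[0,0,0,0],[0,0,0,0]]' 0.55;python3 -m handwheel '[[0,0,-0.02,0],[0,0,-0.06,0],[0,0,-0.1,0],[0,0,-0.15,0],[0,0,-0.19,0],[0,0,-0.21,0],[0,0,-0.22,0],[0,0,-0.22,0]]'
python3 - <<'E'
from h import *
s=pic("side");t=pic("top");cv2.imwrite("pics/side2.png",s);cv2.imwrite("pics/top2.png",t)
a=s[90:270,140:340]
cv2.imwrite("pics/a17.png",cv2.resize(a,(660,600)))
E
```

```text
clock: 33.88
tool_pos: [0.4407, 0.3068, 0.0398]
orientation: [180.0, -0.1, 54.3]
wrist_force: [-7.1, -4.0, 29.2]
finger_gap: 0.0188
clock: 34.25
tool_pos: [0.4404, 0.3066, 0.0386]
orientation: [180.0, -0.0, 54.3]
wrist_force: [-0.2, 0.1, 0.7]
finger_gap: 0.047
clock: 35.25
tool_pos: [0.4404, 0.3066, 0.2585]
orientation: [180.0, -0.0, 54.3]
wrist_force: [-0.5, 0.5, -0.2]
finger_gap: 0.0471
```

View pics/a17.png

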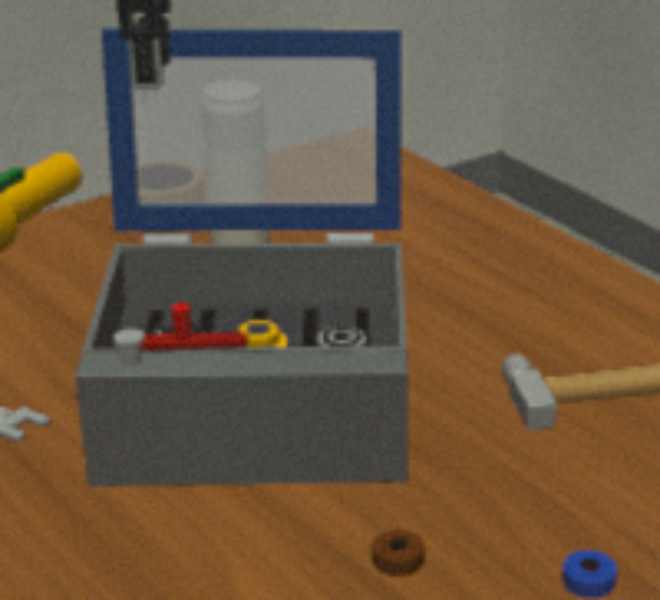

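View pics/top2.png

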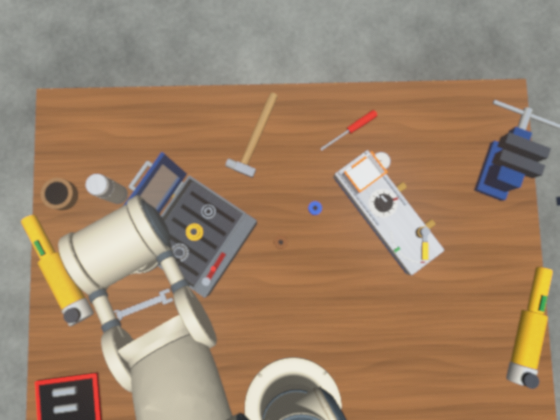

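Run:
```python
from h import *
B=lambda x,y:(.492+.585*x/1000-.811*y/1000,.2585+.811*x/1000+.585*y/1000)
shift(*B(175,30),.335,54.3);shift(*B(175,30),.254,54.3)
```

```text
shift [ 0.1666  0.0406 -0.044 ] turn 0.0 len 0.177 J6 -25.9
shift [0.1666 0.0406 0.037 ] turn 0.0 len 0.175 J6 -25.9
```

```bash
python3 -m handwheel '[[0,0,-0.02,0],[0,0,-0.044,0],[0.01,0.003,-0.046,0],[0.04,0.01,-0.046,0],[0.08,0.02,-0.046,0],[0.12,0.03,-0.046,0],[0.15,0.037,-0.046,0],[0.164,0.04,-0.046,0],[0.167,0.041,-0.046,0],[0.167,0.041,-0.046,0]]' 0
python3 - <<'E'
from h import *
s=pic("side");
a=s[30:180,140:340]
cv2.imwrite("pics/a18.png",cv2.resize(a,(800,600)))
E
```

```text
clock: 36.6
tool_pos: [0.5708, 0.4181, 0.3035]
orientation: [-180.0, 0.1, 54.3]
wrist_force: [0.1, 0.6, 0.2]
finger_gap: 0.0003
```

View pics/a18.png

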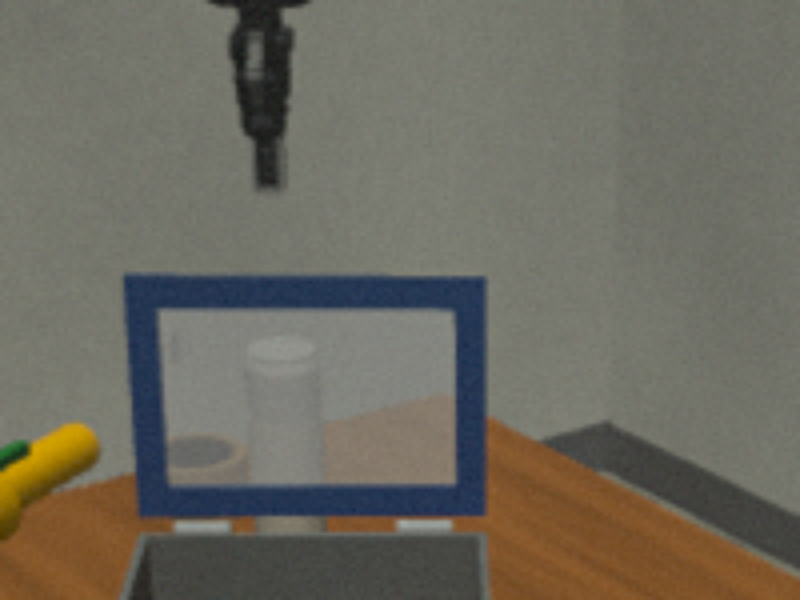

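```bash
python3 -m handwheel '[[0,0,0.02,0],[0,0,0.05,0],[0,0,0.075,0],[0,0,0.083,0],[0,0,0.083,0]]'; python3 -m handwheel '[[-0.01,0,0,0],[-0.02,0,-0.001,0],[-0.03,0,-0.002,0],[-0.041,0,-0.004,0],[-0.054,0,-0.006,0],[-0.067,0,-0.006,0],[-0.08,0,-0.0055,0],[-0.093,0,-0.003,0],[-0.106,0,0,0],[-0.118,0,0.0045,0],[-0.13,0,0.009,0],[-0.142,0,0.016,0],[-0.153,0,0.023,0],[-0.163,0,0.0315,0],[-0.1725,0,0.04,0],[-0.1725,0,0.04,0]]'
python3 - <<'E'
from h import *
s=pic("side");
a=s[50:270,140:340]
cv2.imwrite("pics/a19.png",cv2.resize(a,(545,600)))
E
```

```text
clock: 37.28
tool_pos: [0.5709, 0.4182, 0.2219]
orientation: [-180.0, 0.0, 54.3]
wrist_force: [-0.2, -0.7, -0.0]
finger_gap: -0.0002
clock: 39.28
tool_pos: [0.4695, 0.2775, 0.1807]
orientation: [-179.9, 0.1, 54.3]
wrist_force: [-0.4, 0.6, 0.0]
finger_gap: 0.0001
```

View pics/a19.png

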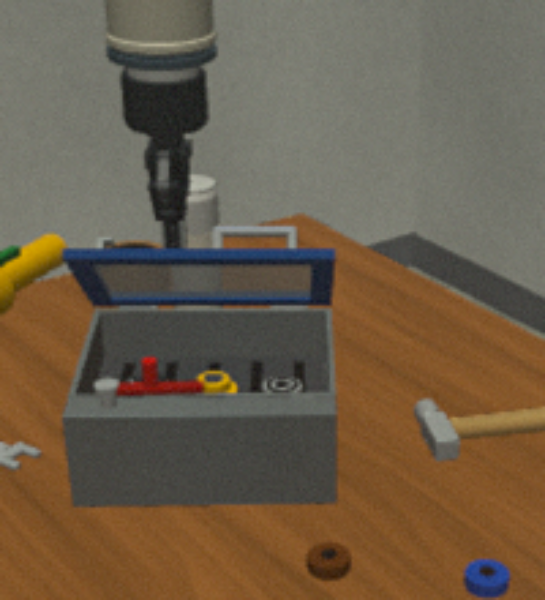

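```bash
python3 -m handwheel '[[-0.008,0,0.01,0],[-0.0165,0,0.02,0],[-0.023,0,0.031,0],[-0.029,0,0.043,0],[-0.034,0,0.055,0],[-0.0375,0,0.068,0],[-0.04,0,0.08,0],[-0.0415,0,0.087,0],[-0.0415,0,0.087,0]]'; python3 -m handwheel '[[0,0,0.003,0],[0,0,0.003,0],[0,0,0.003,0]]';python3 -m handwheel '[[0,0,0.002,0],[0,0,0.002,0]]'
```

```text
clock: 40.45
tool_pos: [0.446, 0.2444, 0.0941]
orientation: [-180.0, 0.0, 54.3]
wrist_force: [0.8, 0.0, -1.0]
finger_gap: 0.0002
clock: 40.83
tool_pos: [0.4463, 0.2446, 0.0918]
orientation: [180.0, -0.0, 54.3]
wrist_force: [-0.8, -0.5, -0.1]
finger_gap: 0.0002
clock: 41.08
tool_pos: [0.4463, 0.2445, 0.0895]
orientation: [180.0, -0.0, 54.3]
wrist_force: [-0.1, 0.7, -0.1]
finger_gap: -0.0
```

```bash
python3 -m handwheel '[[0,0,0.001,0],[0,0,0.002,0],[0,0,0.002,0]]';python3 -m handwheel '[[0,0,0.001,0],[0,0,0.002,0],[0,0,0.002,0]]'
python3 - <<'E'
from h import *
s=pic("side");
a=s[110:260,140:340]
cv2.imwrite("pics/a20.png",cv2.resize(a,(800,600)))
E
```

```text
clock: 41.45
tool_pos: [0.4462, 0.2445, 0.0875]
orientation: [-180.0, 0.0, 54.3]
wrist_force: [0.1, -0.5, -0.1]
finger_gap: -0.0
clock: 41.82
tool_pos: [0.4463, 0.2445, 0.0862]
orientation: [180.0, -0.0, 54.3]
wrist_force: [-4.2, -2.6, 16.6]
finger_gap: 0.0001
```

View pics/a20.png

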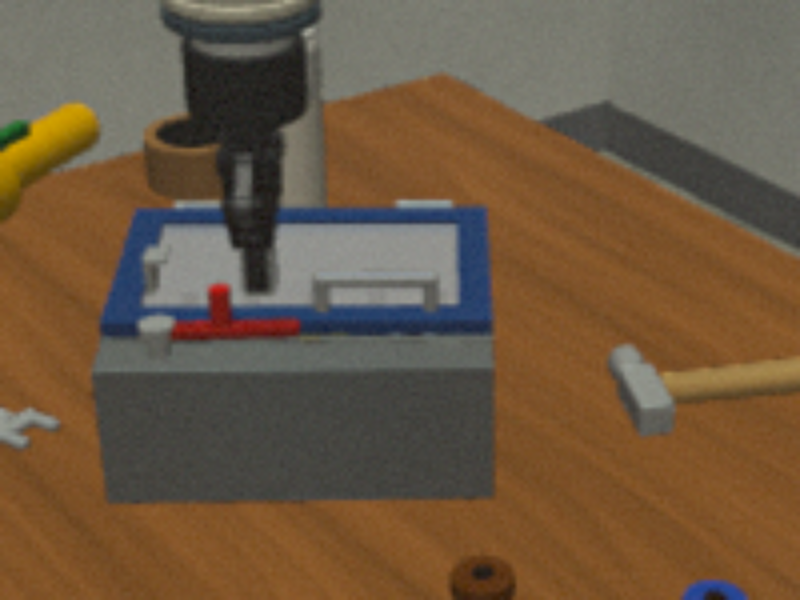

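```bash
python3 -m handwheel '[[0,0,-0.02,0],[0,0,-0.06,0],[0,0,-0.07,0],[0,0,-0.07,0],[0,0,-0.07,0]]' 0.4
python3 - <<'E'
from h import *
t=pic("top");cv2.imwrite("pics/top3.png",t);s=pic("side");cv2.imwrite("pics/side3.png",s)
import numpy as np
for n,im in(("top",t),("side",s)):
    h=cv2.cvtColor(im,cv2.COLOR_BGR2HSV); m=(((h[...,0]<6)|(h[...,0]>174))&(h[...,1]>150)&(h[...,2]>70)).astype(np.uint8)
    nn,l,st,c=cv2.connectedComponentsWithStats(m)
    for i in range(1,nn):
        if st[i,4]>8: print(n,st[i],c[i].round(1))
shift(.397,.2026,.19,54.3);shift(.397,.2026,.136,54.3)
E
```

```text
clock: 42.5
tool_pos: [0.4457, 0.2443, 0.1546]
orientation: [-180.0, 0.1, 54.3]
wrist_force: [-0.0, -0.3, 0.5]
finger_gap: 0.0341
top [347 111  30  22 232] [362.1 121. ]
top [219 255   4   7  12] [220.3 258. ]
top [ 35 373  66  47 761] [ 71.  390.3]
side [183 181  32  14 168] [197.4 190.2]
side [415 244  42  17 386] [435.5 251.6]
side [397 292   5   3  11] [398.9 293.2]
shift [-0.0623 -0.0153 -0.0019] turn 0.0 len 0.064 J6 -32.3
shift [-0.0623 -0.0153  0.0521] turn 0.0 len 0.083 J6 -32.3
```

```bash
python3 -m handwheel '[[-0.02,-0.005,-0.002,0],[-0.05,-0.012,-0.002,0],[-0.062,-0.015,-0.002,0],[-0.0623,-0.0153,0,0],[-0.0623,-0.0153,0.005,0],[-0.0623,-0.0153,0.008,0]]'
python3 - <<'E'
from h import *
t=pic("top");s=pic("side")
a=s[130:230,150:250]
cv2.imwrite("pics/a21.png",cv2.resize(a,(600,600),interpolation=cv2.INTER_CUBIC))
shift(.397,.2026,.136,54.3)
E
```

```text
clock: 43.35
tool_pos: [0.398, 0.2032, 0.1471]
orientation: [-180.0, 0.0, 54.3]
wrist_force: [-0.0, 0.3, -0.3]
finger_gap: 0.0343
shift [-0.0007 -0.0002  0.0445] turn 0.0 len 0.045 J6 -35.0
```

View pics/a21.png

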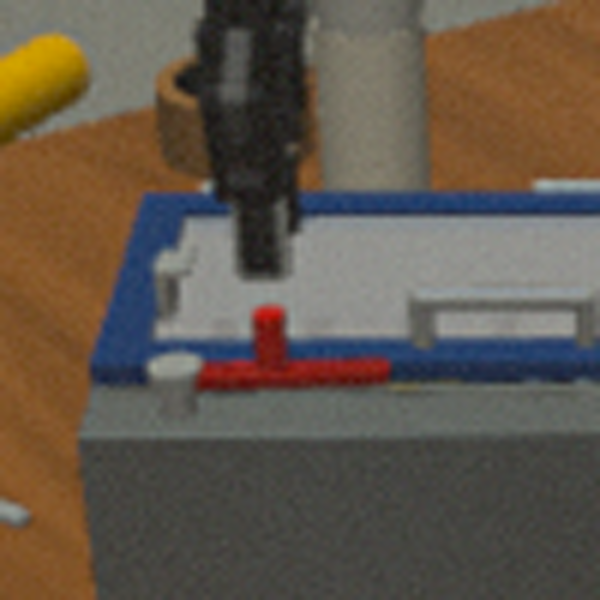

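```bash
python3 -m handwheel '[[0,0,0.015,0],[0,0,0.035,0],[0,0,0.044,0],[0,0,0.044,0]]'; python3 -m handwheel '[[0,0,0,0],[0,0,0,0],[0,0,0,0]]' 0.22; python3 -m handwheel '[[0.0027,-0.0003,0,-4],[0.0055,-0.0006,0,-8],[0.009,-0.0014,0,-13],[0.0123,-0.0024,0,-18],[0.0155,-0.0037,0,-23],[0.0186,-0.0053,0,-28],[0.0215,-0.0073,0,-33],[0.0243,-0.0093,0,-38],[0.0268,-0.0117,0,-43],[0.0292,-0.0143,0,-48],[0.0313,-0.0171,0,-53],[0.0332,-0.02,0,-58],[0.0348,-0.023,0,-63],[0.0362,-0.0263,0,-68],[0.0372,-0.0297,0,-73],[0.038,-0.033,0,-78],[0.0384,-0.0365,0,-83],[0.0384,-0.0365,0,-83]]'
python3 - <<'E'
from h import *
s=pic("side")
a=s[130:230,150:250]
cv2.imwrite("pics/a22.png",cv2.resize(a,(600,600),interpolation=cv2.INTER_CUBIC))
E
```

```text
clock: 43.95
tool_pos: [0.3973, 0.2028, 0.1033]
orientation: [-180.0, 0.0, 54.3]
wrist_force: [0.9, 0.1, -0.0]
finger_gap: 0.0345
clock: 44.32
tool_pos: [0.3977, 0.2029, 0.1039]
orientation: [180.0, -0.0, 54.3]
wrist_force: [0.2, 0.6, -0.7]
finger_gap: 0.0189
clock: 46.58
tool_pos: [0.3902, 0.2554, 0.1037]
orientation: [180.0, 0.0, 137.3]
wrist_force: [-0.6, -0.1, -0.1]
finger_gap: 0.0187
```

View pics/a22.png

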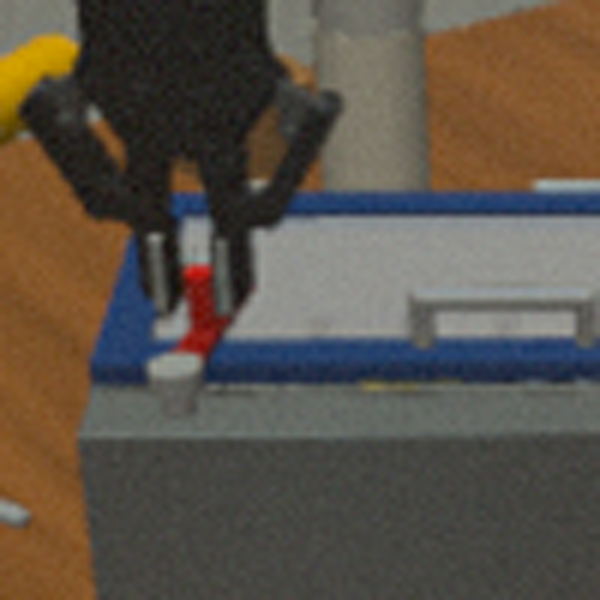

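```bash
python3 -m handwheel '[[0.002,-0.0002,0,-3],[0.004,-0.0004,0,-6],[0.006,-0.0006,0,-8],[0.006,-0.0006,0,-8]]'; python3 -m handwheel '[[0.001,0,0,-1],[0.002,0,0,-1],[0.002,0,0,-1]]'; python3 -m handwheel '[[0.001,0,0,0],[0.002,0,0,0],[0.002,0,0,0]]';python3 - <<'E'
from h import *
s=pic("side")
a=s[130:230,150:250]
cv2.imwrite("pics/a23.png",cv2.resize(a,(600,600),interpolation=cv2.INTER_CUBIC))
E
```

```text
clock: 47.12
tool_pos: [0.3854, 0.259, 0.1037]
orientation: [180.0, 0.0, 145.3]
wrist_force: [0.1, -0.2, 0.3]
finger_gap: 0.019
clock: 47.5
tool_pos: [0.3837, 0.2601, 0.1036]
orientation: [-180.0, -0.0, 146.3]
wrist_force: [0.1, -0.7, 0.4]
finger_gap: 0.0189
clock: 47.88
tool_pos: [0.383, 0.2607, 0.1037]
orientation: [180.0, 0.1, 146.3]
wrist_force: [8.6, -7.9, -2.4]
finger_gap: 0.0187
```

View pics/a23.png

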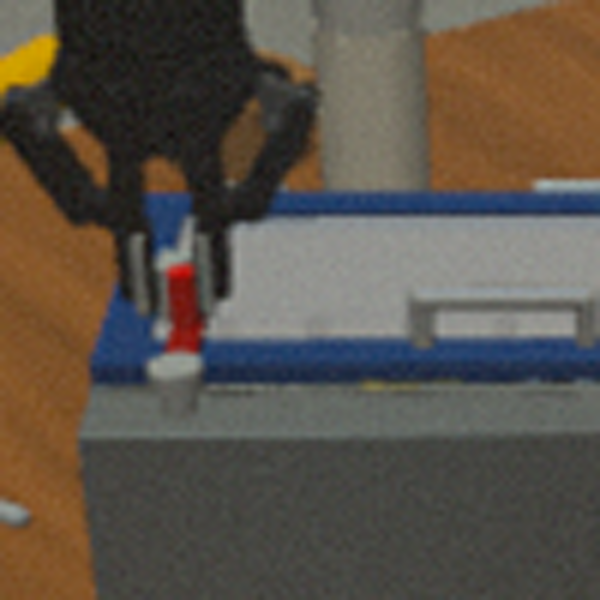

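```bash
python3 -m handwheel '[[-0.002,0,0,0],[-0.002,0,0,0],[-0.002,0,0,0]]' 0.35; python3 -m handwheel '[[0,0,-0.02,0],[0,0,-0.06,0],[0,0,-0.09,0],[0,0,-0.1,5],[0,0,-0.1,15]]'
python3 - <<'E'
from h import *
s=pic("side")
a=s[130:230,150:250]
cv2.imwrite("pics/a24.png",cv2.resize(a,(600,600),interpolation=cv2.INTER_CUBIC))
E
```

```text
clock: 48.3
tool_pos: [0.3835, 0.2601, 0.1035]
orientation: [-180.0, -0.0, 146.3]
wrist_force: [-0.2, 0.8, -0.7]
finger_gap: 0.0298
clock: 48.92
tool_pos: [0.384, 0.2603, 0.2045]
orientation: [179.9, 0.0, 131.1]
wrist_force: [0.1, -0.1, 0.0]
finger_gap: 0.0299
```

View pics/a24.png

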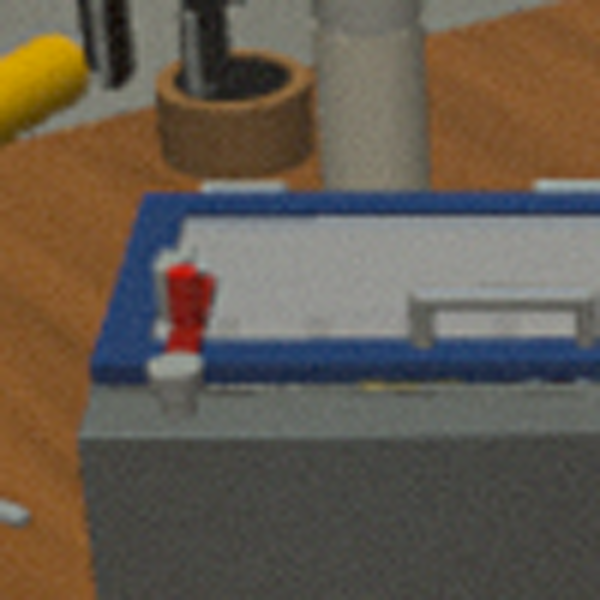

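Run:
```python
from h import *
t=pic("top");s=pic("side");cv2.imwrite("pics/top4.png",t);cv2.imwrite("pics/side4.png",s)
B=lambda x,y,z:np.array((.492+.585*x/1000-.811*y/1000,.2585+.811*x/1000+.585*y/1000,z/1000))
S=10
a=cv2.resize(s[165:225,160:220],None,fx=S,fy=S,interpolation=cv2.INTER_CUBIC)
b=cv2.resize(t[235:295,160:220],None,fx=S,fy=S,interpolation=cv2.INTER_CUBIC)
for th in (1.57,1.4):
    for r,z in ((0,131),(88,131),(40,157)):
        X=B(-105+r*np.sin(th),85-r*np.cos(th),z)
        col=(0,255,0) if th>1.5 else (255,255,0)
        q=(proj("side",X)-[160,165]+.5)*S; cv2.circle(a,tuple(int(v) for v in q),5,col,1)
        q=(proj("top",X)-[160,235]+.5)*S; cv2.circle(b,tuple(int(v) for v in q),5,col,1)
        print(th,r,np.round((q)))
cv2.imwrite("pics/a25.png",cv2.resize(a,(600,600)));cv2.imwrite("pics/a26.png",b)
```

```text
1.57 0 [468. 470.]
1.57 88 [196. 281.]
1.57 40 [329. 386.]
1.4 0 [468. 470.]
1.4 88 [233. 237.]
1.4 40 [346. 365.]
```

View pics/a25.png

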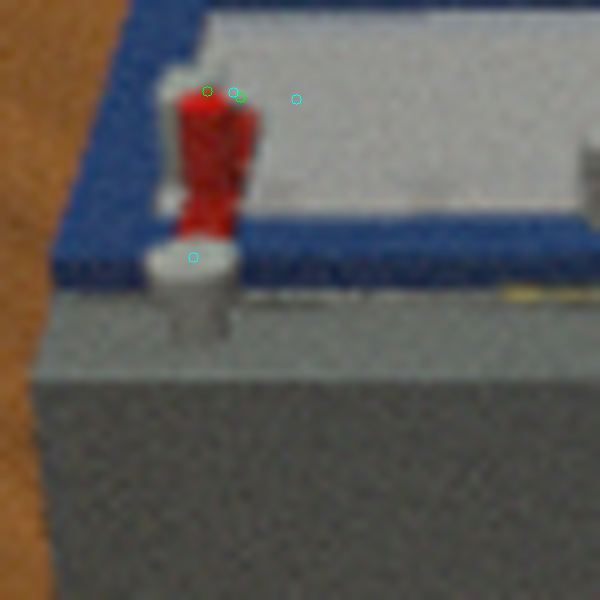

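View pics/a26.png

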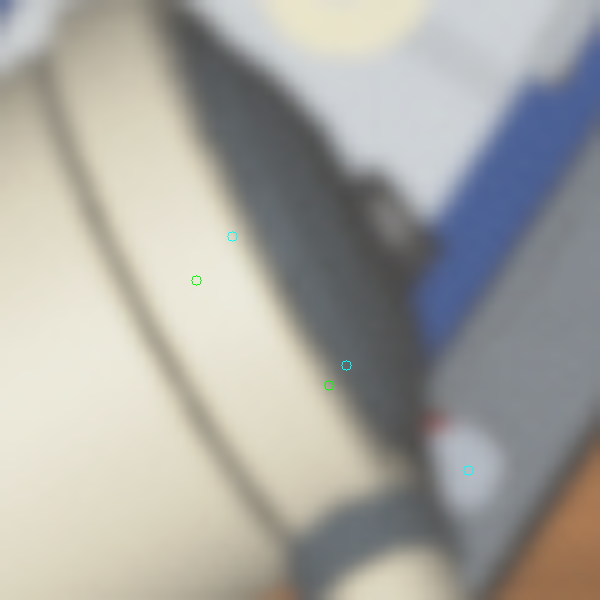

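Run:
```python
from h import *
t=cv2.imread("pics/top0.png");s=cv2.imread("pics/side0.png")
a=cv2.resize(t[180:230,355:415],None,fx=12,fy=12,interpolation=cv2.INTER_CUBIC)
b=cv2.resize(s[255:310,355:415],None,fx=10.9,fy=10.9,interpolation=cv2.INTER_CUBIC)
cv2.imwrite("pics/k1.png",a);cv2.imwrite("pics/k2.png",b)
for n,im,r in(("top",t,(355,180,415,230)),("side",s,(355,255,415,310))):
    c=im[r[1]:r[3],r[0]:r[2]];h=cv2.cvtColor(c,cv2.COLOR_BGR2HSV);m=(((h[...,0]<8)|(h[...,0]>172))&(h[...,1]>100)).astype(np.uint8)
    nn,l,st,ce=cv2.connectedComponentsWithStats(m)
    for i in range(1,nn):
        if st[i,4]>3: print(n,st[i],ce[i]+[r[0],r[1]])
P=lambda x,y,z:np.array((.5557+.57*x/1000+.8217*y/1000,-.2812-.8217*x/1000+.57*y/1000,z/1000))
for z in(55,65,95): print(z,proj("top",P(0,15,z)),proj("side",P(0,15,z)))
```

```text
side [41 36  7  5 21] [398.95238095 293.14285714]
55 [382.56605548 202.83819287] [382.40838268 286.22772593]
65 [383.39411897 202.40139297] [383.05664518 282.55261547]
95 [385.95137569 201.05245118] [385.04269966 271.29333453]
```

View pics/k1.png

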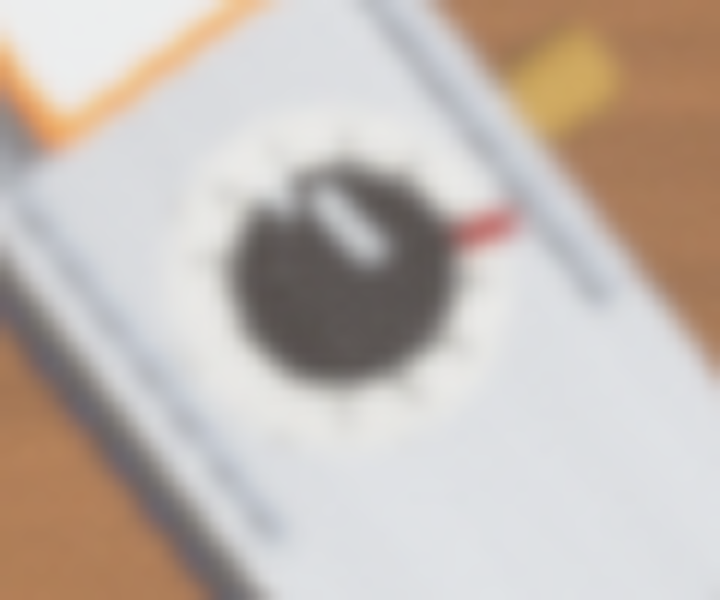

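View pics/k2.png

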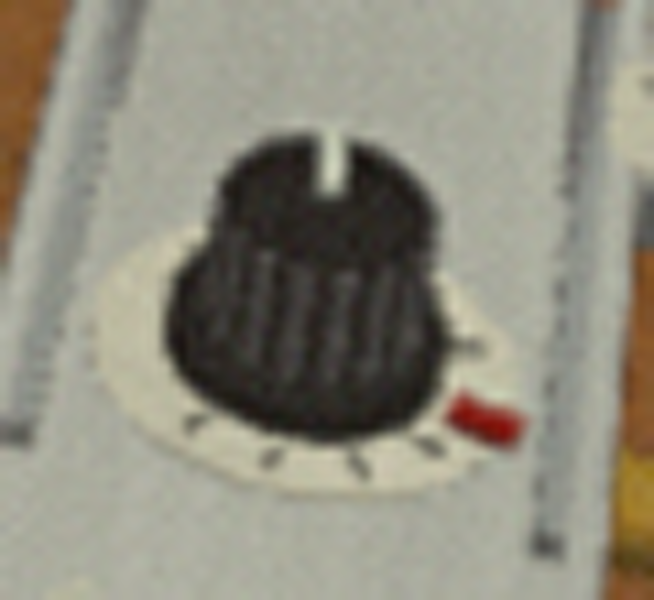

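Run:
```python
from h import *
T=lambda u,v:(355+u/12-.5,180+v/12-.5)
Sd=lambda u,v:(355+u/10.9-.5,255+v/10.9-.5)
P=lambda x,y,z:np.array((.5557+.57*x/1000+.8217*y/1000,-.2812-.8217*x/1000+.57*y/1000,z/1000))
c=P(0,15,0)[:2]; print("axis",c)
# knob silhouette circle center in top (skirt+grip)
def ang(n,p,z):
    w=plane(n,p,z)[:2]-c; return round(np.degrees(np.arctan2(w[1],w[0])),1), round(np.linalg.norm(w)*1000,1)
print("ptr outer top",ang("top",T(318,185),.095),"side",ang("side",Sd(333,132),.095))
print("inner", ang("top",T(380,258),.095),ang("side",Sd(331,190),.095))
a=plane("top",T(318,185),.095)-plane("top",T(380,258),.095); print("line dir top",np.degrees(np.arctan2(a[1],a[0])),np.linalg.norm(a))
a=plane("side",Sd(333,132),.095)-plane("side",Sd(331,190),.095); print("line dir side",np.degrees(np.arctan2(a[1],a[0])),np.linalg.norm(a))
print("skirt ptr",ang("top",T(283,205),.065))
for z in(.055,.058,.062): print("red",z,ang("top",T(458,236),z),ang("top",T(515,222),z),"side",ang("side",Sd(450,408),z),ang("side",Sd(522,430),z))
# dial circle centre from top extents: white disc
im=cv2.imread("pics/top0.png")
print("dial ctr?",plane("top",T(345,278),.0555), plane("side",Sd(305,358),.0555))
```

```text
axis [ 0.5680255 -0.27265  ]
ptr outer top (np.float64(36.3), np.float64(21.8)) side (np.float64(40.6), np.float64(15.9))
inner (np.float64(-77.8), np.float64(0.6)) (np.float64(-148.5), np.float64(2.2))
line dir top 37.814328493599064 0.02203227217875628
line dir side 39.45911133337403 0.018089899437609216
skirt ptr (np.float64(39.9), np.float64(22.2))
red 0.055 (np.float64(-71.5), np.float64(31.2)) (np.float64(-73.5), np.float64(45.3)) side (np.float64(-73.5), np.float64(30.1)) (np.float64(-70.4), np.float64(43.7))
red 0.058 (np.float64(-71.8), np.float64(30.3)) (np.float64(-73.6), np.float64(44.4)) side (np.float64(-79.9), np.float64(31.3)) (np.float64(-75.0), np.float64(44.6))
red 0.062 (np.float64(-72.0), np.float64(29.2)) (np.float64(-73.9), np.float64(43.2)) side (np.float64(-87.6), np.float64(33.4)) (np.float64(-80.8), np.float64(46.2))
dial ctr? [ 0.56841132 -0.27451709  0.0555    ] [ 0.56489763 -0.27547224  0.0555    ]
```

Run:
```python
from h import *
shift(.5675,-.273,.2,25);shift(.5675,-.273,.071,25)
```

```text
shift [-0.5212 -0.2153  0.037 ] turn 106.5 len 0.565 J6 -104.7
shift [-0.5212 -0.2153  0.166 ] turn 106.5 len 0.588 J6 -104.7
```

```bash
python3 -m handwheel '[[-0.015,-0.006,0,8],[-0.05,-0.021,0,17],[-0.1,-0.041,0,26],[-0.15,-0.062,0,35],[-0.2,-0.083,0,44],[-0.25,-0.103,0,53],[-0.3,-0.124,0,62],[-0.35,-0.145,0,71],[-0.4,-0.165,0.01,80],[-0.45,-0.186,0.02,89],[-0.49,-0.202,0.03,98],[-0.513,-0.212,0.036,105],[-0.52,-0.215,0.037,106.5],[-0.521,-0.2153,0.037,106.5],[-0.521,-0.2153,0.037,106.5]]' 0.7
python3 - <<'E'
from h import *
s=pic("side")
cv2.imwrite("pics/a27.png",cv2.resize(s[190:310,310:460],(750,600),interpolation=cv2.INTER_CUBIC))
shift(.5675,-.273,.071,25)
E
```

```text
clock: 50.95
tool_pos: [0.566, -0.2724, 0.1669]
orientation: [-180.0, -0.0, 25.0]
wrist_force: [1.0, -0.5, 0.4]
finger_gap: 0.0597
shift [0.0011 0.0011 0.1294] turn -0.0 len 0.129 J6 -56.1
```

View pics/a27.png

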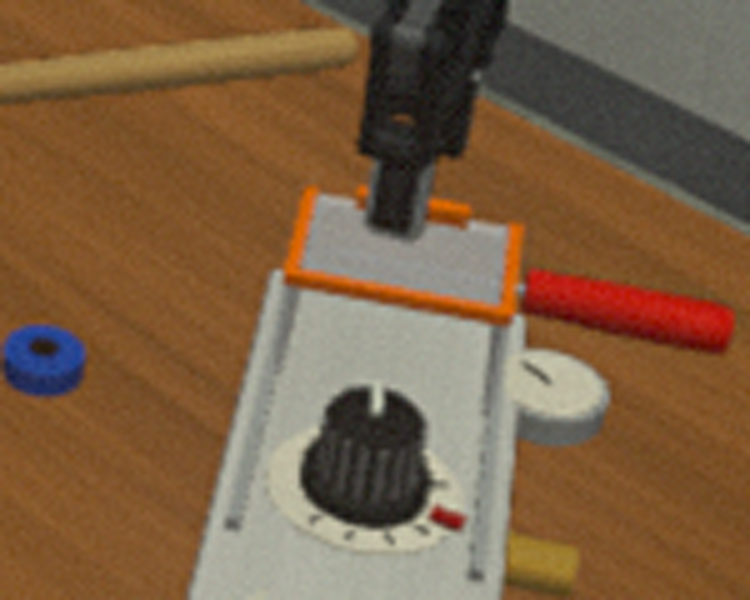

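```bash
python3 -m handwheel '[[0,0,0.015,0],[0.001,0.001,0.045,0],[0.001,0.001,0.075,0],[0.001,0.001,0.092,0],[0.001,0.001,0.095,0],[0.001,0.001,0.095,0]]'
python3 - <<'E'
from h import *
s=pic("side")
cv2.imwrite("pics/a28.png",cv2.resize(s[220:310,330:442],(750,600),interpolation=cv2.INTER_CUBIC))
E
```

```text
clock: 51.75
tool_pos: [0.5677, -0.274, 0.0721]
orientation: [180.0, -0.0, 24.8]
wrist_force: [-0.5, -0.1, 0.5]
finger_gap: 0.0601
```

View pics/a28.png

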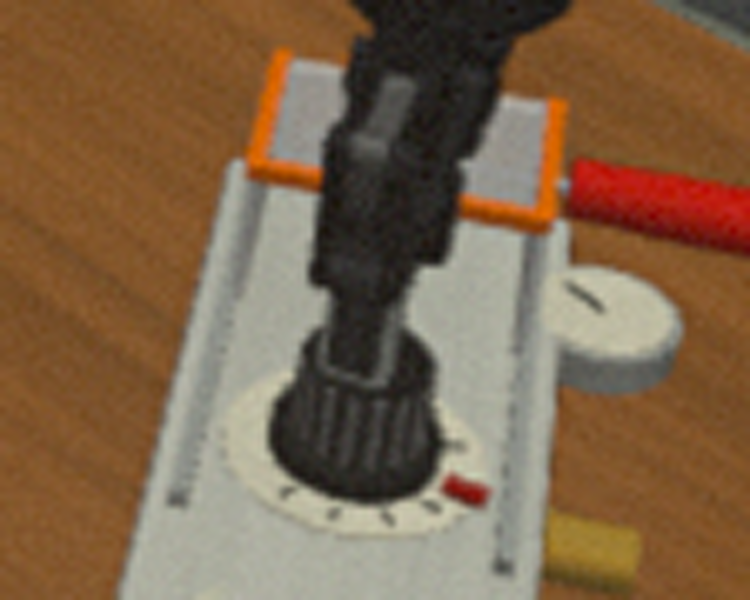

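```bash
python3 -m handwheel '[[0,0,0.008,0],[0,0,0.02,0],[0,0,0.03,0],[0,0,0.0335,0],[0,0,0.0335,0]]'; python3 -m handwheel '[[0,0,0,0],[0,0,0,0],[0,0,0,0],[0,0,0,0]]' 0.3;  python3 -m handwheel '[[0,0,0,0],[0,0,0,3],[0,0,0,8],[0,0,0,16],[0,0,0,24],[0,0,0,32],[0,0,0,40],[0,0,0,48],[0,0,0,56],[0,0,0,64],[0,0,0,72],[0,0,0,80],[0,0,0,88],[0,0,0,96],[0,0,0,104],[0,0,0,109],[0,0,0,111],[0,0,0,111],[0,0,0,111]]'
python3 - <<'E'
from h import *
s=pic("side")
cv2.imwrite("pics/a29.png",cv2.resize(s[220:310,330:442],(750,600),interpolation=cv2.INTER_CUBIC))
E
```

```text
clock: 52.42
tool_pos: [0.5673, -0.2738, 0.0377]
orientation: [-180.0, 0.0, 24.8]
wrist_force: [0.8, 0.1, -0.0]
finger_gap: 0.0597
clock: 52.92
tool_pos: [0.5676, -0.2741, 0.0387]
orientation: [180.0, -0.0, 24.8]
wrist_force: [-2.4, 0.0, 5.9]
finger_gap: 0.0382
clock: 55.3
tool_pos: [0.5649, -0.2724, 0.0386]
orientation: [179.8, 0.2, -86.2]
wrist_force: [-17.8, 8.8, 20.3]
finger_gap: 0.0382
```

View pics/a29.png

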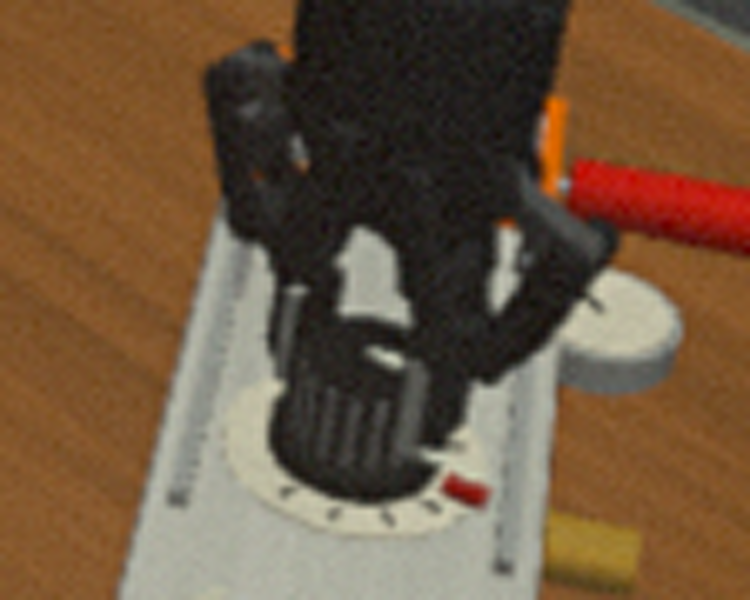

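```bash
python3 -m handwheel '[[0,0,0,0],[0,0,0,0],[0,0,0,0]]' 0.7;  python3 -m handwheel '[[0,0,-0.02,0],[0,0,-0.06,0],[0,0,-0.11,0],[0,0,-0.14,0],[0,0,-0.14,0]]'
python3 - <<'E'
from h import *
s=pic("side");cv2.imwrite("pics/side5.png",s)
cv2.imwrite("pics/k3.png",cv2.resize(s[255:310,355:415],None,fx=10.9,fy=10.9,interpolation=cv2.INTER_CUBIC))
t=pic("top");cv2.imwrite("pics/top5.png",t)
E
```

```text
clock: 55.72
tool_pos: [0.5676, -0.274, 0.0381]
orientation: [-180.0, -0.0, -86.2]
wrist_force: [0.0, -0.2, 0.2]
finger_gap: 0.0595
clock: 56.35
tool_pos: [0.5687, -0.2747, 0.1807]
orientation: [-179.8, -0.2, -86.2]
wrist_force: [-0.8, 0.8, 0.1]
finger_gap: 0.0599
```

View pics/k3.png

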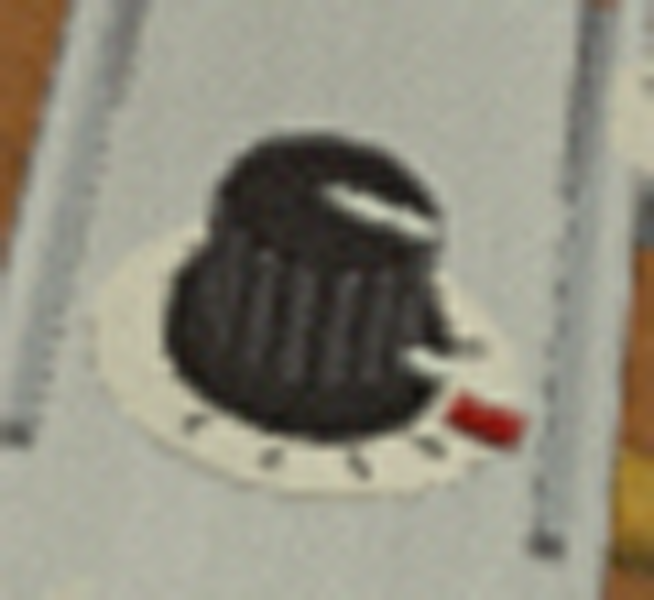

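View pics/top5.png

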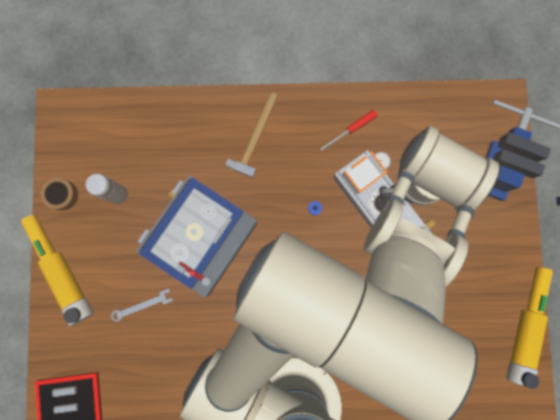

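Run:
```python
from h import *
Sd=lambda u,v:(355+u/10.9-.5,255+v/10.9-.5)
c=np.array([.568,-.273])
def d(p,q,z):
    a=plane("side",Sd(*q),z)-plane("side",Sd(*p),z); return np.degrees(np.arctan2(a[1],a[0])),np.linalg.norm(a)*1000
print("top line",d((331,187),(436,227),.095)); print("skirt line",d((402,352),(458,378),.065))
def ang(p,z,n="side"):
    w=plane(n,Sd(*p),z)[:2]-c; return round(np.degrees(np.arctan2(w[1],w[0])),1), round(np.linalg.norm(w)*1000,1)
print(ang((436,227),.095),ang((331,187),.095))
print(ang((458,378),.065),ang((458,378),.062),ang((402,352),.065))
print("red line",d((450,408),(522,430),.056),ang((450,408),.056))
# predicted pixels of marks at r=20,z=95 and r=30,z=65 for angles
for a in (-66,-70,-74):
    u=np.array([np.cos(np.radians(a)),np.sin(np.radians(a))])
    o=[(proj("side",(*(c+r/1000*u),z))+.5-[355,255])*10.9 for r,z in((20,.095),(30,.063),(20,.065),(30,.056),(42,.056))]; print(a,np.round(o).tolist())
print("centre z95",(proj("side",(*c,.095))+.5-[355,255])*10.9)
```

```text
top line (np.float64(-71.22559276645984), np.float64(20.8724216632813))
skirt line (np.float64(-76.54535374343014), np.float64(11.62834898272467))
(np.float64(-74.5), np.float64(20.7)) (np.float64(-169.5), np.float64(1.2))
(np.float64(-78.4), np.float64(31.0)) (np.float64(-71.7), np.float64(29.9)) (np.float64(-79.5), np.float64(19.4))
red line (np.float64(-63.715819630935066), np.float64(13.739242177241131)) (np.float64(-75.5), np.float64(30.1))
-66 [[438.0, 217.0], [464.0, 365.0], [414.0, 340.0], [459.0, 393.0], [521.0, 414.0]]
-70 [[436.0, 221.0], [461.0, 371.0], [412.0, 344.0], [455.0, 400.0], [516.0, 423.0]]
-74 [[433.0, 225.0], [457.0, 377.0], [409.0, 348.0], [451.0, 406.0], [511.0, 431.0]]
centre z95 [334.25086768 184.03618834]
```

Run:
```python
from h import *
tp=lambda u,v:(265+u/3.9-.37,140+v/3.9-.37)
def pan(w): d=np.array(w[:2])-[.5557,-.2812]; return np.round([1000*(d@[.57,-.8217]),1000*(d@[.8217,.57])],1)
for n,p in dict(A=(300,125),B=(370,203),C=(478,125),D=(415,45),r1=(340,105),r2=(393,67)).items(): print(n,pan(plane("top",tp(*p),.11)))
P=lambda x,y:(.5557+.57*x/1000+.8217*y/1000,-.2812-.8217*x/1000+.57*y/1000)
print(P(0,195)); shift(*P(0,195),.2,-55.25); shift(*P(0,195),.085,-55.25)
print(plane("top",(322,148),.01))
```

```text
A [-53.3 153. ]
B [-47.2  79.3]
C [48.9 78.4]
D [ 48.1 150.7]
r1 [-21.6 147.7]
r2 [ 25.6 147.3]
(0.7159314999999999, -0.17005000000000003)
shift [-0.0936 -0.1552  0.0112] turn -30.9 len 0.182 J6 55.0
shift [-0.0936 -0.1552  0.1262] turn -30.9 len 0.221 J6 55.0
[ 0.74288549 -0.11068771  0.01      ]
```

```bash
python3 -m handwheel '[[-0.015,-0.025,0.003,-8],[-0.04,-0.066,0.011,-16],[-0.07,-0.116,0.011,-24],[-0.088,-0.146,0.011,-30],[-0.0936,-0.155,0.03,-30.9],[-0.0936,-0.155,0.07,-30.9],[-0.0936,-0.155,0.11,-30.9],[-0.0936,-0.155,0.123,-30.9],[-0.0936,-0.155,0.126,-30.9],[-0.0936,-0.155,0.126,-30.9]]' 0
python3 - <<'E'
from h import *
s=pic("side");cv2.imwrite("pics/side6.png",s)
t=pic("top");cv2.imwrite("pics/top6.png",t)
cv2.imwrite("pics/a30.png",np.hstack([cv2.resize(s[190:310,310:460],(375,300)),cv2.resize(t[140:260,330:480],(375,300))]))
cv2.imwrite("pics/k4.png",cv2.resize(t[180:230,355:415],None,fx=12,fy=12,interpolation=cv2.INTER_CUBIC))
E
```

```text
clock: 57.7
tool_pos: [0.7164, -0.1706, 0.0532]
orientation: [-179.9, -0.1, -55.3]
wrist_force: [0.6, -0.3, 0.1]
finger_gap: 0.0001
```

View pics/a30.png

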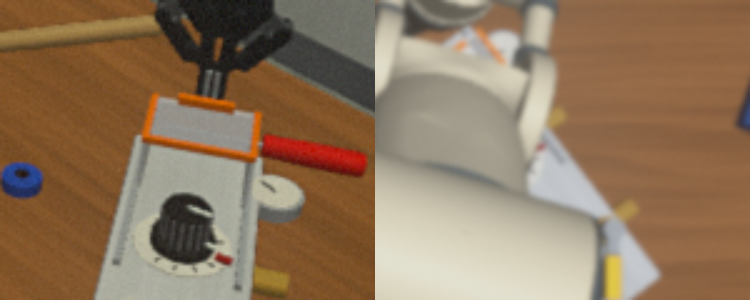

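View pics/k4.png

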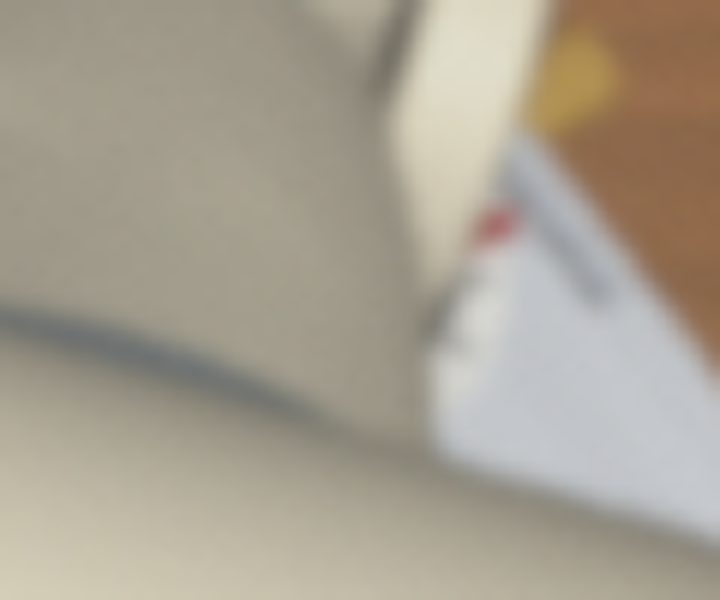

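Run:
```python
from h import *
shift(.6,.05,.2,-55.25)
```

```text
shift [-0.2477 -0.0297 -0.1129] turn -0.0 len 0.274 J6 37.3
```

```bash
python3 -m handwheel '[[0,0,-0.05,0],[0,0,-0.1,0],[-0.03,-0.004,-0.113,0],[-0.08,-0.01,-0.113,0],[-0.13,-0.016,-0.113,0],[-0.18,-0.022,-0.113,0],[-0.23,-0.028,-0.113,0],[-0.247,-0.03,-0.113,0],[-0.247,-0.03,-0.113,0]]'
python3 - <<'E'
from h import *
t=sum(pic("top").astype(float) for _ in range(4))/4; t=t.astype(np.uint8);cv2.imwrite("pics/top7.png",t)
cv2.imwrite("pics/k5.png",cv2.resize(t[180:230,355:415],None,fx=12,fy=12,interpolation=cv2.INTER_CUBIC))
E
```

```text
clock: 58.92
tool_pos: [0.6, 0.0506, 0.1661]
orientation: [-179.9, -0.1, -55.2]
wrist_force: [-0.3, -0.7, 0.6]
finger_gap: 0.0004
```

View pics/k5.png

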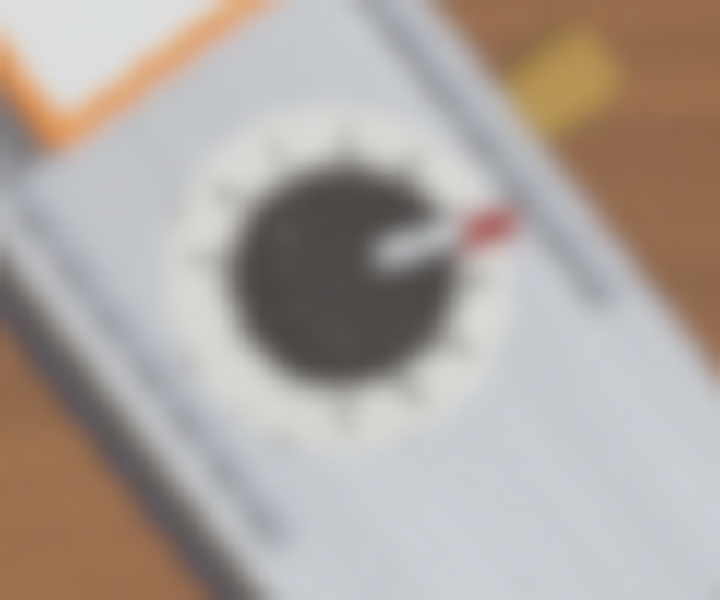

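Run:
```python
from h import *
c=np.array([.568,-.2735])
t=cv2.imread("pics/top7.png").astype(int); s=cv2.imread("pics/side5.png").astype(int)
Y,X=np.mgrid[0:420,0:560]
def w(n,im,m,z,kind):
    ys,xs=np.nonzero(m); v=im[m]
    wt=(v.mean(1)-80).clip(0) if kind=="p" else (v[:,2]-(v[:,0]+v[:,1])/2-25).clip(0)
    P=np.array([plane(n,(x,y),z)[:2] for x,y in zip(xs,ys)])
    mu=(P*wt[:,None]).sum(0)/wt.sum(); r=mu-c
    C=((P-mu)*wt[:,None]).T@(P-mu); ev=np.linalg.eigh(C)[1][:,1]; ev*=np.sign(ev@r)
    print(n,kind,"centroid ang",np.degrees(np.arctan2(r[1],r[0])).round(1),"r",(1000*np.linalg.norm(r)).round(1),"axis",np.degrees(np.arctan2(ev[1],ev[0])).round(1))
pt=proj("top",(*c,.095)); m=(np.hypot(X-pt[0],Y-pt[1])<6)&(X>pt[0]-1.5)&(Y<pt[1]+2)&(X<391.5); w("top",t,m,.095,"p")
ps=proj("side",(*c,.095)); m=(X>=384)&(X<395)&(Y>=270)&(Y<=277)&(np.hypot((X-ps[0])/20,(Y-ps[1])/12)<.5)&(s.mean(2)>90); w("side",s,m,.095,"p")
for n,im,z in(("top",t,.057),("side",s,.057)):
    p=proj(n,(*c,z)); m=(np.hypot(X-p[0],Y-p[1])<22)&((im[...,2]-(im[...,0]+im[...,1])/2)>25); w(n,im,m,z,"r")
```

```text
top p centroid ang -65.6 r 7.9 axis -59.7
side p centroid ang -64.6 r 10.4 axis -0.5
top r centroid ang -57.2 r 52.1 axis -23.8
side r centroid ang -75.5 r 36.6 axis -73.5
```

Run:
```python
from h import *
T=lambda u,v:(355+u/12-.5,180+v/12-.5)
def d(p,q,z,n="top"):
    a=plane(n,T(*q),z)-plane(n,T(*p),z); return np.degrees(np.arctan2(a[1],a[0])).round(1)
print(d((378,260),(450,233),.095), d((466,235),(515,220),.057))
for c in([.568,-.2727],[.5685,-.2735],[.568,-.2745]):
    for p,z in(((488,227),.057),((450,233),.095),((466,235),.057)):
        w=plane("top",T(*p),z)[:2]-c; print(c,p,np.degrees(np.arctan2(w[1],w[0])).round(1))
```

```text
-71.0 -74.5
[0.568, -0.2727] (488, 227) -72.2
[0.568, -0.2727] (450, 233) -71.9
[0.568, -0.2727] (466, 235) -72.4
[0.5685, -0.2735] (488, 227) -72.6
[0.5685, -0.2735] (450, 233) -72.7
[0.5685, -0.2735] (466, 235) -72.8
[0.568, -0.2745] (488, 227) -71.4
[0.568, -0.2745] (450, 233) -70.0
[0.568, -0.2745] (466, 235) -71.3
```

```bash
python3 -m handwheel '[[0.02,0.002,0,0],[0.07,0.008,0,0],[0.12,0.014,0,0],[0.17,0.02,0,0],[0.22,0.026,0,0],[0.245,0.03,0,0],[0.247,0.03,0.02,0],[0.247,0.03,0.07,0],[0.247,0.03,0.105,0],[0.247,0.03,0.113,0],[0.247,0.03,0.113,0]]'
python3 - <<'E'
from h import *
P=lambda x,y:(.5557+.57*x/1000+.8217*y/1000,-.2812-.8217*x/1000+.57*y/1000)
shift(*P(0,66),.085,-55.25)
E
```

```text
clock: 60.5
tool_pos: [0.7158, -0.1703, 0.0522]
orientation: [180.0, 0.0, -55.3]
wrist_force: [-0.4, -0.1, 0.3]
finger_gap: -0.0
shift [-1.000e-04  1.288e-01  7.000e-04] turn -0.0 len 0.129 J6 37.3
```

```bash
python3 -m handwheel '[[0,0.012,0,0],[0,0.024,0,0],[0,0.034,0,0],[0,0.044,0,0],[0,0.054,0,0],[0,0.064,0,0],[0,0.074,0,0],[0,0.084,0,0],[0,0.094,0,0],[0,0.104,0,0],[0,0.112,0,0],[0,0.118,0,0],[0,0.12,0,0]]'; python3 -m handwheel '[[0,0.002,0,0],[0,0.004,0,0],[0,0.006,0,0],[0,0.006,0,0]]';python3 -m handwheel '[[0,0.002,0,0],[0,0.003,0,0],[0,0.003,0,0]]'
python3 - <<'E'
from h import *
s=pic("side");cv2.imwrite("pics/a31.png",cv2.resize(s[190:340,310:460],(600,600)))
E
```

```text
clock: 62.12
tool_pos: [0.6169, -0.2387, 0.052]
orientation: [180.0, 0.0, -55.3]
wrist_force: [2.0, 0.7, -0.1]
finger_gap: -0.0
clock: 62.62
tool_pos: [0.6119, -0.242, 0.052]
orientation: [180.0, 0.0, -55.3]
wrist_force: [0.2, 0.6, 0.1]
finger_gap: -0.0002
clock: 63.0
tool_pos: [0.6095, -0.2436, 0.052]
orientation: [180.0, 0.0, -55.3]
wrist_force: [0.8, 0.8, 0.4]
finger_gap: 0.0001
```

View pics/a31.png

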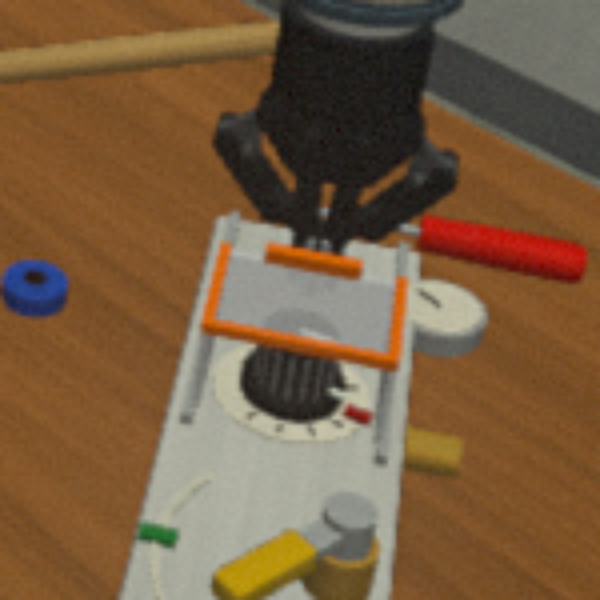

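```bash
python3 -m handwheel '[[0,0.002,0,0],[0,0.004,0,0],[0,0.004,0,0]]'; python3 -m handwheel '[[0,0.002,0,0],[0,0.003,0,0],[0,0.003,0,0]]'; python3 -m handwheel '[[0,0.002,0,0],[0,0.003,0,0],[0,0.003,0,0]]'
python3 - <<'E'
from h import *
P=lambda x,y,z:(.5557+.57*x/1000+.8217*y/1000,-.2812-.8217*x/1000+.57*y/1000,z/1000)
for y in(-21,-15,-5,5): print(y,[((proj("side",P(x,y,110))-[310,190]+.5)*4).round() for x in(-48,48)])
E
```

```text
clock: 63.42
tool_pos: [0.6063, -0.2461, 0.0521]
orientation: [180.0, 0.0, -55.3]
wrist_force: [0.4, -0.1, 0.2]
finger_gap: -0.0001
clock: 63.8
tool_pos: [0.6059, -0.2465, 0.0522]
orientation: [-179.8, -0.1, -55.3]
wrist_force: [14.4, 12.0, -4.6]
finger_gap: -0.0004
clock: 64.18
tool_pos: [0.6059, -0.2466, 0.0524]
orientation: [-179.6, -0.1, -55.3]
wrist_force: [31.6, 26.3, -10.1]
finger_gap: 0.0001
-21 [array([202., 327.]), array([398., 367.])]
-15 [array([204., 320.]), array([398., 359.])]
-5 [array([207., 309.]), array([400., 347.])]
5 [array([210., 297.]), array([401., 335.])]
```

```bash
python3 -m handwheel '[[0,-0.006,0,0],[0,-0.02,0,0],[0,-0.04,0,0],[0,-0.05,-0.03,0],[0,-0.05,-0.08,0],[0,-0.05,-0.13,0],[0,-0.05,-0.14,0],[0,-0.05,-0.14,0]]'
python3 - <<'E'
from h import *
s=pic("side");cv2.imwrite("pics/side8.png",s);cv2.imwrite("pics/a32.png",cv2.resize(s[220:370,310:460],(600,600),interpolation=cv2.INTER_CUBIC))
t=pic("top");cv2.imwrite("pics/top8.png",t)
E
```

```text
clock: 65.18
tool_pos: [0.6433, -0.2205, 0.1924]
orientation: [-180.0, -0.0, -55.3]
wrist_force: [-0.9, 0.2, -0.4]
finger_gap: -0.0002
```

View pics/a32.png

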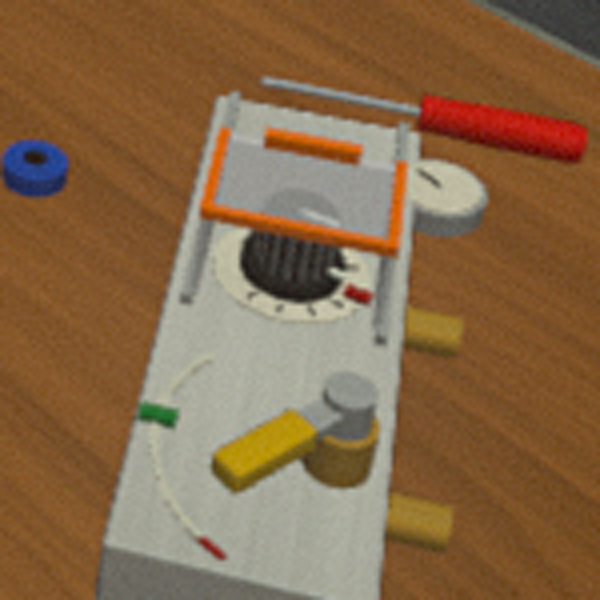

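Run:
```python
from h import *
t=cv2.imread("pics/top0.png");s=cv2.imread("pics/side8.png")
cv2.imwrite("pics/l1.png",cv2.resize(t[215:275,385:445],None,fx=10,fy=10,interpolation=cv2.INTER_CUBIC))
cv2.imwrite("pics/l2.png",cv2.resize(s[300:365,335:415],None,fx=9,fy=9,interpolation=cv2.INTER_CUBIC))
P=lambda x,y,z:(.5557+.57*x/1000+.8217*y/1000,-.2812-.8217*x/1000+.57*y/1000,z/1000)
c=np.array(P(35,-115,0))[:2]
for n,im,z0 in(("top",t,(385,215,445,275)),("side",s,(335,300,415,365))):
    o=z0; r=im[o[1]:o[3],o[0]:o[2]]; h=cv2.cvtColor(r,cv2.COLOR_BGR2HSV)
    for nm,lo,hi,z in(("yel",(22,140,90),(34,255,255),.1),("grn",(45,80,40),(90,255,255),.057)):
        m=cv2.inRange(h,lo,hi); nn,l,st,ce=cv2.connectedComponentsWithStats(m)
        for i in range(1,nn):
            if st[i,4]<8: continue
            p=ce[i]+[o[0],o[1]]; w=plane(n,p,z)[:2]-c
            print(n,nm,st[i],p.round(1),"ang",np.degrees(np.arctan2(w[1],w[0])).round(1),"r",(np.linalg.norm(w)*1000).round(1))
```

```text
top yel [38 28  4 16 64] [424.5 250.5] ang 174.0 r 53.0
side yel [ 29  23  25  20 270] [375.8 332. ] ang -177.8 r 61.1
side grn [10 21  9  6 37] [349.  323.1] ang 125.2 r 84.1
```

View pics/l1.png

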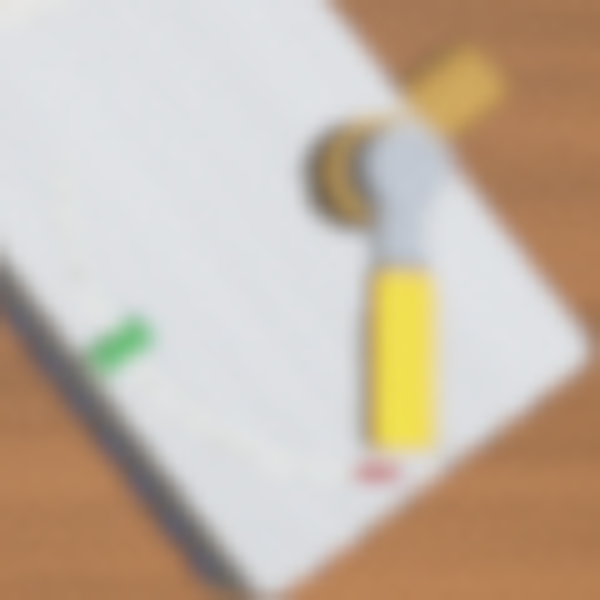

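View pics/l2.png

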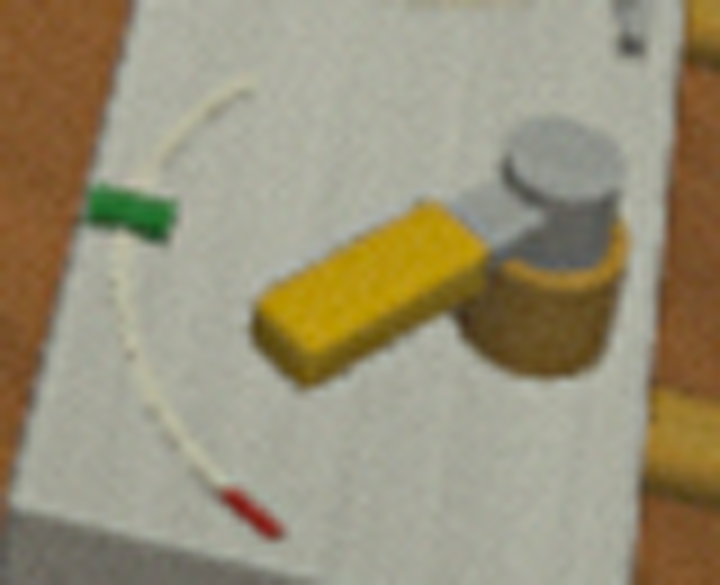

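Run:
```python
from h import *
P=lambda x,y,z:(.5557+.57*x/1000+.8217*y/1000,-.2812-.8217*x/1000+.57*y/1000,z/1000)
c=np.array(P(35,-115,0))[:2]; print(c)
T=lambda u,v:(385+u/10-.5,215+v/10-.5); S=lambda u,v:(335+u/9-.5,300+v/9-.5)
def a(n,p,z):
    w=plane(n,p,z)[:2]-c; return np.degrees(np.arctan2(w[1],w[0])).round(1),(1000*np.linalg.norm(w)).round(1)
for z in(.055,.058,.061): print(z,"in",a("top",T(150,330),z),"out",a("top",T(95,357),z),"side in",a("side",S(173,222),z),"out",a("side",S(92,203),z))
for z in (.1,): print("lever end top",a("top",T(404,449),z),a("top",T(404,268),z),"side end",a("side",S(282,345),z),a("side",S(462,235),z))
print("axis z115 proj",[(np.array(proj("top",(*c,z)))+.5-[385,215])*10 for z in(.1,.115)],[(np.array(proj("side",(*c,z)))+.5-[335,300])*9 for z in(.1,.115)])
```

```text
[ 0.4811545 -0.3755095]
0.055 in (np.float64(124.1), np.float64(74.3)) out (np.float64(122.2), np.float64(91.6)) side in (np.float64(123.6), np.float64(75.2)) out (np.float64(123.8), np.float64(92.5))
0.058 in (np.float64(123.8), np.float64(75.0)) out (np.float64(122.0), np.float64(92.3)) side in (np.float64(126.0), np.float64(75.0)) out (np.float64(125.7), np.float64(92.3))
0.061 in (np.float64(123.5), np.float64(75.7)) out (np.float64(121.7), np.float64(93.0)) side in (np.float64(128.4), np.float64(75.0)) out (np.float64(127.6), np.float64(92.1))
lever end top (np.float64(175.6), np.float64(77.2)) (np.float64(174.2), np.float64(27.8)) side end (np.float64(-179.2), np.float64(85.0)) (np.float64(-175.3), np.float64(35.4))
axis z115 proj [array([407.8933145 , 167.11576201]), array([425.67186877, 163.47262591])] [array([566.69229024, 149.18239434]), array([578.1579648 ,  93.67096616])]
```

Run:
```python
from h import *
shift(.4265,-.3727,.19,-93);shift(.4265,-.3727,.082,-93)
```

```text
shift [0.0023 0.2641 0.0341] turn 37.7 len 0.266 J6 31.3
shift [0.0023 0.2641 0.1421] turn 37.7 len 0.3 J6 31.3
```

```bash
python3 -m handwheel '[[0,0.015,0,4],[0.0005,0.05,0,9],[0.001,0.1,0.01,16],[0.0015,0.15,0.02,24],[0.002,0.2,0.03,32],[0.0023,0.245,0.034,37],[0.0023,0.262,0.034,37.7],[0.0023,0.264,0.05,37.7],[0.0023,0.264,0.08,37.7],[0.0023,0.264,0.095,37.7],[0.0023,0.264,0.095,37.7]]' 0.5
python3 - <<'E'
from h import *
s=pic("side");cv2.imwrite("pics/a33.png",cv2.resize(s[265:375,325:435],(660,660)[:2] if 0 else (600,600),interpolation=cv2.INTER_CUBIC))
shift(.4265,-.3727,.082,-93)
E
```

```text
clock: 66.65
tool_pos: [0.4268, -0.3723, 0.096]
orientation: [179.9, 0.1, -92.9]
wrist_force: [0.4, -0.1, 0.2]
finger_gap: 0.0425
shift [-0.0001  0.0007  0.0485] turn 0.1 len 0.048 J6 45.8
```

View pics/a33.png

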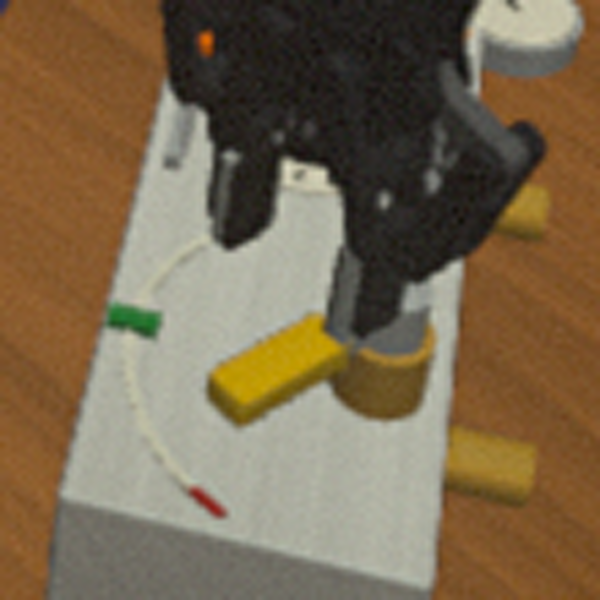

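```bash
python3 -m handwheel '[[0,0,0.01,0],[0,0,0.03,0],[0,0,0.045,0],[0,0,0.048,0],[0,0,0.048,0]]'; python3 -m handwheel '[[0,0,0,0],[0,0,0,0],[0,0,0,0],[0,0,0,0]]' 0.1
python3 - <<'E'
from h import *
s=pic("side");cv2.imwrite("pics/a34.png",cv2.resize(s[265:375,325:435],(600,600),interpolation=cv2.INTER_CUBIC))
p=ctrl.state()["tool_pos"]; c=np.array([.4812,-.3755]); w=p[:2]-c; a=np.arctan2(w[1],w[0]); r=np.linalg.norm(w); yaw=ctrl.state()["orientation"][2]
print(np.degrees(a),r,yaw)
# arc rows: keep r, lever angle L=yaw+270 -> final 123.7
L0=yaw+270
for k in range(0,12):
    d=np.radians(-(L0-123.7)*k/11); b=a+d
    q=c+r*np.array([np.cos(b),np.sin(b)])-p[:2]; cy,sy=np.cos(np.radians(yaw)),np.sin(np.radians(yaw))
    print(k,np.round([cy*q[0]+sy*q[1],sy*q[0]-cy*q[1]],4),round(-np.degrees(d),1))
E
```

```text
clock: 67.32
tool_pos: [0.4271, -0.3733, 0.0492]
orientation: [-180.0, -0.0, -93.0]
wrist_force: [0.5, -0.5, -0.2]
finger_gap: 0.0428
clock: 67.82
tool_pos: [0.4272, -0.3731, 0.0498]
orientation: [-180.0, -0.0, -93.0]
wrist_force: [0.1, 2.8, 6.7]
finger_gap: 0.0167
177.4335347859277 0.054056201785296146 -92.96347158753929
0 [-0.  0.] 0.0
1 [-0.0046 -0.0002] 4.8
2 [-0.0091 -0.0007] 9.7
3 [-0.0136 -0.0016] 14.5
4 [-0.018  -0.0029] 19.4
5 [-0.0222 -0.0046] 24.2
6 [-0.0263 -0.0066] 29.1
7 [-0.0302 -0.009 ] 33.9
8 [-0.0339 -0.0117] 38.8
9 [-0.0374 -0.0147] 43.6
10 [-0.0406 -0.0179] 48.5
11 [-0.0435 -0.0215] 53.3
```

View pics/a34.png

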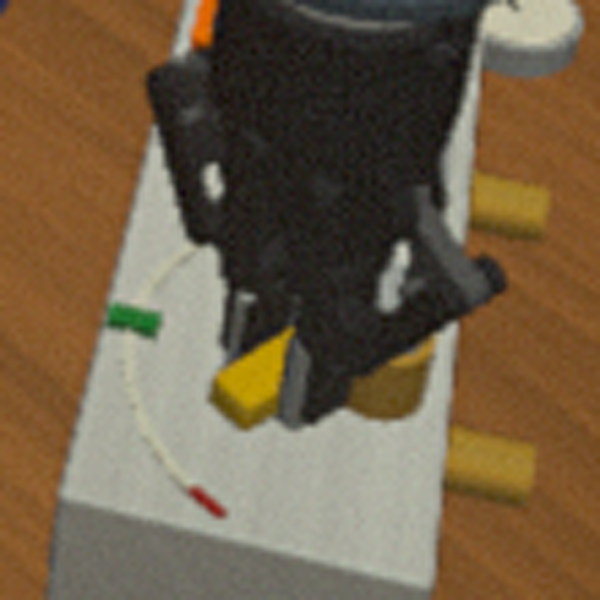

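```bash
python3 -m handwheel '[[-0.0023,-0.0001,0,2.4],[-0.0046,-0.0002,0,4.8],[-0.0091,-0.0007,0,9.7],[-0.0136,-0.0016,0,14.5],[-0.018,-0.0029,0,19.4],[-0.0222,-0.0046,0,24.2],[-0.0263,-0.0066,0,29.1],[-0.0302,-0.009,0,33.9],[-0.0339,-0.0117,0,38.8],[-0.0374,-0.0147,0,43.6],[-0.0406,-0.0179,0,48.5],[-0.042,-0.0197,0,51],[-0.0435,-0.0215,0,53.3],[-0.0435,-0.0215,0,53.3],[-0.0435,-0.0215,0,53.3]]'
python3 - <<'E'
from h import *
s=pic("side");cv2.imwrite("pics/a35.png",cv2.resize(s[265:375,325:435],(600,600),interpolation=cv2.INTER_CUBIC))
E
```

```text
clock: 69.75
tool_pos: [0.4506, -0.3312, 0.0498]
orientation: [-180.0, -0.0, -146.3]
wrist_force: [-4.1, -1.5, 5.8]
finger_gap: 0.0166
```

View pics/a35.png

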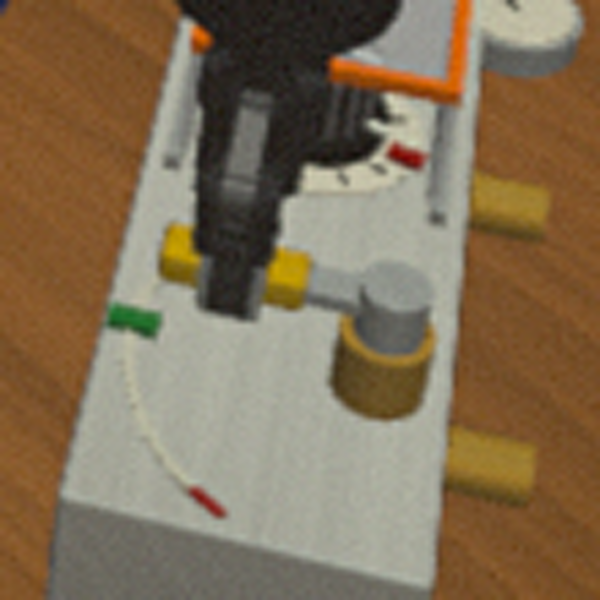

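Lever swung; release, lift, and move the arm aside to check in both views.

```bash
python3 -m handwheel '[[0,0,0,0],[0,0,0,0],[0,0,0,0],[0,0,0,0]]' 0.45; python3 -m handwheel '[[0,0,-0.01,0],[0,0,-0.04,0],[0,0,-0.09,0],[0,0,-0.14,0],[0,0,-0.16,0]]'
python3 - <<'E'
from h import *
shift(.5,.03,.25,-100)
E
```

```text
clock: 70.3
tool_pos: [0.4507, -0.3307, 0.049]
orientation: [180.0, -0.0, -146.3]
wrist_force: [0.1, -0.3, -0.7]
finger_gap: 0.0386
clock: 70.92
tool_pos: [0.4515, -0.3315, 0.2128]
orientation: [-179.7, 0.1, -146.3]
wrist_force: [-0.3, 0.4, 0.2]
finger_gap: 0.0385
shift [-0.241   0.2738 -0.0037] turn -46.3 len 0.365 J6 103.9
```

```bash
python3 -m handwheel '[[-0.01,0.011,0,-3],[-0.035,0.04,0,-8],[-0.07,0.08,0,-14],[-0.105,0.12,0,-20],[-0.14,0.16,0,-27],[-0.175,0.2,0,-34],[-0.21,0.24,0,-41],[-0.235,0.267,0,-46],[-0.241,0.274,0,-46.3],[-0.241,0.274,0,-46.3]]'
python3 - <<'E'
from h import *
s=pic("side");t=pic("top");cv2.imwrite("pics/side9.png",s);cv2.imwrite("pics/top9.png",t)
a=cv2.resize(t[205:275,375:445],(400,400),interpolation=cv2.INTER_CUBIC);b=cv2.resize(s[275:365,325:415],(400,400),interpolation=cv2.INTER_CUBIC)
cv2.imwrite("pics/l3.png",np.hstack([a,b]))
E
```

```text
clock: 72.18
tool_pos: [0.4984, 0.0314, 0.2085]
orientation: [179.9, -0.0, -99.9]
wrist_force: [-0.4, 0.9, -0.5]
finger_gap: 0.0382
```

View pics/l3.png

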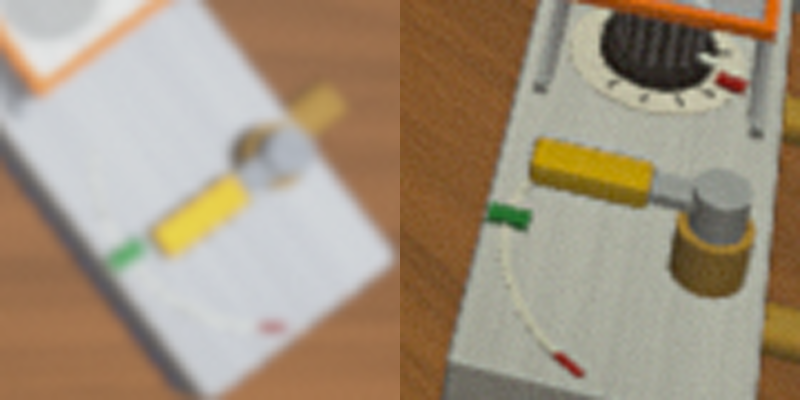

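View pics/top9.png

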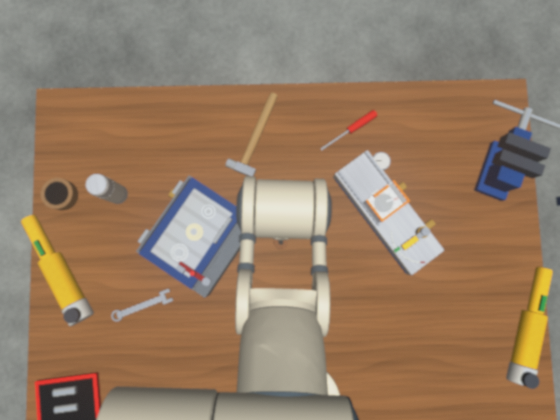

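View pics/side9.png

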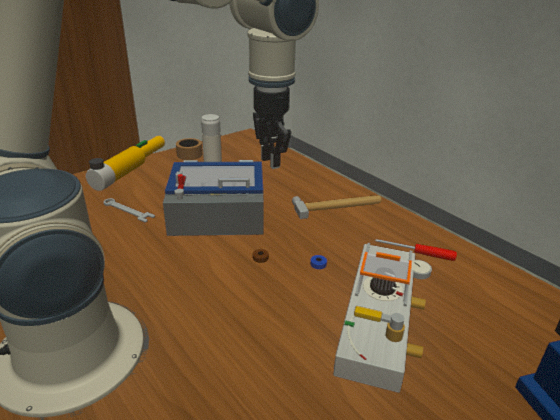

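Run:
```python
from h import *
s=cv2.imread("pics/side9.png");t=cv2.imread("pics/top9.png")
cv2.imwrite("pics/l4.png",cv2.resize(t[225:265,385:445],(780,520),interpolation=cv2.INTER_CUBIC))
c=np.array([.4812,-.3755])
# expected projections of tip (r78) & sleeve start for various angles at z=.1
for a in(118,121,124,127,130):
    u=np.array([np.cos(np.radians(a)),np.sin(np.radians(a))])
    print(a,[((proj("top",(*(c+r*u),z))+.5-[385,225])*13).round() for r,z in((.028,.1),(.078,.1),(.078,.056))],((proj("side",(*(c+.078*u),.1))+.5-[325,275])*4.444).round())
```

```text
118 [array([418., 152.]), array([216., 269.]), array([161., 277.])] [139. 129.]
121 [array([422., 158.]), array([227., 286.]), array([171., 293.])] [136. 135.]
124 [array([426., 164.]), array([238., 302.]), array([182., 308.])] [134. 141.]
127 [array([430., 169.]), array([250., 317.]), array([194., 323.])] [133. 148.]
130 [array([435., 175.]), array([263., 332.]), array([206., 338.])] [132. 154.]
```

View pics/l4.png

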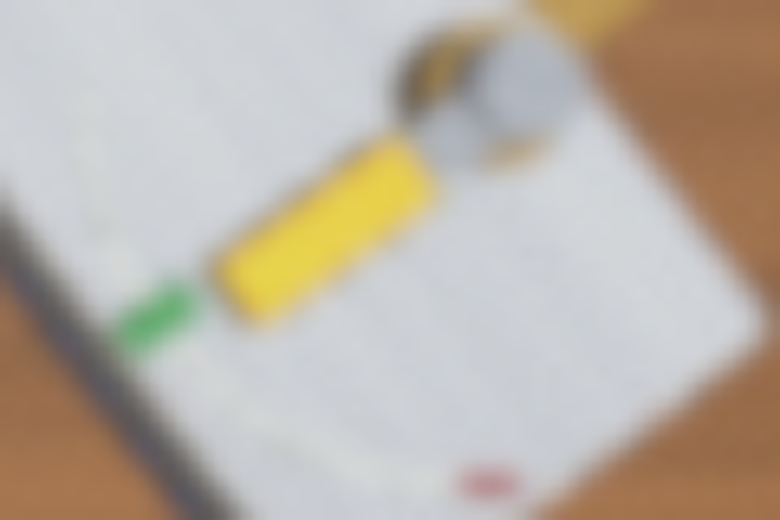

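Run:
```python
from bench import close_job, ctrl
print(ctrl.state()["clock"], ctrl.state()["wrist_force"]); print(close_job())
```

```text
72.275 [-0.25383047  0.02076417 -0.95688472]
the job is handed in; nothing more can be done
None
```

I finished the job and handed it in at 72 s. No step had to be redone after it was done, and the hand-in gave no verdict.

- **Parts:** the gear, cap and bearing were the only parts present, and all three are on the box floor. Each touched down before I released it, and all three show in the box in the top view.
- **Box:** the lid is shut and the red hook is in its catch. I felt its end stop at about 12 N, and the last picture matches 1.57 rad.
- **Knob and guard:** the pointer was within about 1–2° of the red mark. Most readings agreed within 1°, but they differed on which side of the mark it was. I then slid the guard home to its end stop, and its edge is where the home position should put it.
- **Lever:** I swung it last. It reads 124°, and the green mark is at about 123.7°.

**What disagreed or failed:**
- The real fingertips sat about 33 mm above the reported tool position. My first bearing grasp closed on air because of this. I found the offset by touching the bench and used it from then on.
- An attempt to check the knob pointer by colour mask gave unusable numbers, so that check rests on points read by hand.
- The guard stop took a brief push of about 41 N, read at the wrist and made with the fingertips. The 40 N limit is for the arm and gripper body, so I don't expect it to count, but it was close.

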